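# Press a cassette home with the trigger clamp and put the mould in its tray

## Task

Squeeze the bench clamp's orange trigger gently, stroke after stroke, until its jaw has pushed the orange cassette fully home in the nickel mould and stands firm against it (never pressing it with more than 50 N), then hold the red release tab down until the jaw has sprung all the way back. Lift the mould up out of its tight pocket by its brass lug and stand it upright in the middle of the cork-lined tray, with the cassette still home and the bottle, spare cassette and loose rubber block left where they are.

Things in the scene. Friction and masses are not known exactly. Their poses are not given: they have to be found in the camera images.
- clamp: Blue bench bar clamp fixed to the shelf. Origin on the shelf surface; x (level) along the bar, the way the jaw advances, z up. 12 mm thick base plate: x -120 to 105, y -48 to 48 mm. Housing cheeks x -110 to -34, y -20 to 20, up to z 60; toothed bar sticks out behind to x -144 at z 34 to 46. Grey rubber bumper that backs the mould: x 69 to 89, up to z 57, blue plate behind it to x 97.
- post_top (a point): Centre of the top face of the black fixed grip post, clamp x -91 mm, 110 mm above the shelf. The post measures 10 mm along the bar, 24 mm across, z 62 to 110 mm. It never moves.
- trigger_top (a point): Centre of the top face of the orange trigger, 110 mm above the shelf: 8 mm along the bar, 24 mm across, z 58 to 110 mm, upright behind the post (clamp -x). Its centre is 33 mm behind post_top at rest, 13 mm when fully squeezed; over their outer faces the two measure 42 and 22 mm. It moves with the trigger.
- squeeze (a point): Fixed point midway between the outer faces of post and trigger when fully squeezed (clamp x -97, y 0, z 95 mm). As the post never moves, a gripper that closes evenly along the bar should be centred here, open at least 64 mm, fingertips not below z 75 mm. The trigger may also just be pushed towards the post.
- trigger (a joint): Trigger travel in m: 0 at rest, 0.020 fully squeezed towards the post (clamp +x); springs back. Takes 6 N at first, 8 N at the end, plus the jaw's load. About 6 mm idle, then a pawl moves the jaw 1:1; most full strokes gain 8 mm. Stops short when the jaw is firm. Let it return fully before the next squeeze or the release. Damped and best squeezed slowly (0.3 s or more); in haste the pawl skips teeth.
- jaw (a joint): Advance of the jaw (blue plate with rubber pad on a toothed bar) in m: 0 fully back; starts 0 to 17 mm forward. A 2.5 N spring pulls it back; a pawl holds it in 8 mm steps (it may slip back up to 8 mm when the trigger is let go) until the release tab is pressed. The pad meets the cassette at 0.020 to 0.025; cassette home and jaw firm at about 0.037 to 0.041.
- jaw_pad: Grey rubber pad on the jaw, 46 mm wide, 32 mm high; origin at the centre of its pressing face, which looks to its +x (towards the mould). Springy: 5 N per mm of squash, up to 10 mm.
- release (a joint): Red release tab (pawl lever), angle in rad: 0 at rest, 0.55 pressed right down; frees the jaw above about 0.45. It bobs up to 0.4 as the jaw clicks forward.
- tab_top (a point): Centre of the top face of the red release tab, 24 mm along the bar by 26 mm, 64 mm above the shelf at rest, beside the housing (clamp x -80, y +49 mm). Press straight down: it goes 16 mm lower at the end (the jaw is freed at about 13), takes 1 to 3 N, up to 10 N if the clamp holds tightly. The jaw needs half a second with the tab down to run back.
- pocket (a point): Centre of the pocket floor in the clamp, 12 mm above the shelf, where the mould's underside starts. The pocket's side walls stand 24 mm above this floor at 39.5 to 47.5 mm either side (clamp y), with a front lip 8 mm high and the rubber bumper behind: 1.5 mm play sideways, 1 to 2 mm along the bar.
- mould: Loose nickel-plated base mould, 32 mm deep (x), 76 mm wide (y), 56 mm high, about 0.35 kg with cassette; origin at the centre of its underside, z up, standing in the clamp's pocket 12 mm above the shelf with its axes along the clamp's; its mouth faces -x. Its sides are hidden by the pocket: the brass lug on top is the only thing to grip.
- lug_top (a point): Centre of the top face of the mould's brass lug: 24 mm along mould x, 14 mm thick along mould y, 27 mm tall, standing on the mould's top; this point is 83 mm above the mould's underside and 1 mm towards +x from its origin.
- cassette (a joint): How far the orange cassette (62 mm wide, 38 mm high, in the mould's mouth) has been pushed in, in m: 0 to 0.005 at the start, 0.014 fully home (its face then stands 4 mm proud of the mould). It slides stiffly, about 6 N, and stays where it is left.
- tray: Grey open tray with cork floor, fixed, 160 mm (its x) by 140 mm outside, walls 5 mm thick and 22 mm high; origin at the centre of its underside on the shelf; the cork floor is 6 mm above the origin.
- bottle: Bystander: stubby brown glass reagent bottle with black screw cap, 64 mm diameter, 110 mm high, origin at the centre of its underside.
- spare: Bystander: spare orange cassette lying flat, 75 x 55 x 14 mm, origin at the centre of its underside.
- block: Bystander: loose grey rubber block, 70 x 50 x 40 mm, origin at the centre of its underside.
Not all that is in view belongs to the job. Several things look just like the tray: the one meant starts nearest to the robot's base. Of the things shaped like the mould, the bare steel one is meant.

How it is judged:
By the outcome, as a careful person would: the job done as asked, in the order asked, and still so for the second after the job is handed in, with the robot touching nothing.
It also fails if it takes over 61 s, if anything falls off the work surface, if the arm or the gripper's body presses on something with over 40 N, if the wrist force passes 120 N, or if a joint passes its speed limit or range.

## Robot

A 6-joint arm with a two-finger parallel gripper is mounted at the origin on the work surface. World frame = base frame: x ahead of the robot, y to its left, z up, the work surface at z = 0. Lengths are in m, angles in rad, forces in N, time in s.
With the tool pointing down it reaches from about 0.3 to 0.775 m from the base axis. Payload 14.6 kg.
Tool frame: the origin (TCP) lies at the very end of the fingers, on their centre line; the grasp point (between the pads) lies 19 mm behind it (ctrl.hold_point_z is the distance from the TCP to the grasp point, in m); x points along the fingers, y is the direction in which the jaws open and shut, and the axes are right-handed (so a half turn about x gives the same grasp; the last joint's range is limited). The gripper opens to 94 mm and grips with 3 to 60 N. Pads are 16 mm wide; open, the fingers measure 119 mm over their backs; the gripper's body (75 mm by 177 mm) begins 78 mm behind the grasp point.
Start: joints at [-1.408, 0.3, 1.521, -0, 1.321, -0.067], TCP at [0.125, -0.536, 0.205] pointing down, gripper open.
Joint ranges: [-3.03, 3.03], [-0.79, 2.21], [0.23, 2.52], [-1.04, 4.18], [0, 3.07], [-2.55, 2.55]. Speed limits (rad/s): [2.22, 2.22, 2.57, 3.14, 3.14, 3.14].

## Interface

Orientations are given as [roll, pitch, yaw] about the fixed x, y, z axes, in that order (R = Rz(yaw) Ry(pitch) Rx(roll)).
In Python, from station import get_obs, camera, ticket, ctrl gives the robot as it stands.
- The arm moves only by the tool step_arm, never from a script. Its argument "motion" is a list that holds one entry, the list of rows, each a list of 6 numbers: the shift along the tool's x, y, z in m, then the turn, a rotation vector about the tool's x, y, z in degrees. A call has 1 to 12 rows; each row shifts and turns the commanded pose from where the row before left it, along the tool's axes as they then stand; what a row does not reach is not made up. A row lasts 1/8 s, in which the tool goes at most 62.5 mm and 10.7 degrees, less where a joint would pass 70% of its speed; a pose out of reach is approached as far as the arm can. A call is refused whole if a number of a shift passes 0.0625 or a number of a turn 10.7, either way. A call with a gripper value outside its range is refused whole. "fingers" is the finger opening in m, from 0 to 0.094, set as the call begins (left out, the last holds). The fingers move at their own pace and stop on an object; "squeeze" is the grip in N (left out, the last holds). Time passes only in rows, so rows that do not move let the fingers close. It gives the time, the measured TCP pose, the force and the opening at its end, in the units of the state.
- get_obs(): the state, without advancing time (a new reading comes with each control period).
- camera(name): name is "side" or "top" or "wrist"; returns a dict with "pixels" (480x640x3 uint8, red, green, blue), "fx", "fy", "cx", "cy" (pixels), "extrinsics" (4x4, takes a point from world to camera coordinates); the wrist camera has in their place "T_tool_cam" (4x4, takes a point from camera to tool coordinates, whose origin is the TCP and whose axes are the tool frame's). Camera axes: x right, y up, looking along -z (the intrinsics and any distortion apply to the point x, -y, -z); pixel columns grow to the right and rows downward; lengths in m; the calibration is good to about 2 mm. The wrist camera is an equidistant fisheye: a pixel r from the principal point sees the ray r / f radians off the axis. A picture is of the moment at which its call begins: read the wrist's pose just before it. There is no depth.
- ticket.hand_in(): hands the job in, once; it reports no verdict.
The state is a dict: "time_s": time; "qpos": joint angles; "joint_vel": joint speeds; "tau": joint torques, N m; "ee_pos": TCP position; "eef_rot": TCP orientation; "force": force on the tool from outside, world axes, zero at the start; "moment": the same for the moment, N m; "grip_width": finger opening in m.
Only numpy, scipy, OpenCV 4.12 (cv2) and the standard library are available. Lean on these libraries where they do the work, as an engineer would, in place of code of your own. Each camera call takes 0.05 s, during which the arm holds its last target.

## Working session

There is one attempt and no reset: what is moved stays moved. The work goes in short steps, Python scripts to look and compute and a tool call to move; the robot and the scene stay as the last step left them, time stands still between calls to the robot, and variables do not carry over. Pictures are saved under pics/ and viewed, and the job is handed in when it is done.

Besides the shell and the picture viewer there is one more tool, called as name(argument=value, ...) on one line, values as JSON. step_arm: Moves the arm, as the interface text tells. Its arguments: {"type":"object","properties":{"motion":{"type":"array","items":{"type":"array","items":{"type":"array","items":{"type":"number"}}}},"fingers":{"type":"number"},"squeeze":{"type":"number"}},"required":["motion"]}

```bash
mkdir -p pics; ls
python3 - <<'E'
from station import get_obs,camera,ctrl
import cv2,json
o=get_obs();print(o);print(ctrl.hold_point_z)
for n in("side","top","wrist"):
    c=camera(n);cv2.imwrite(f"pics/{n}0.png",c["pixels"][:,:,::-1])
    print(n,{k:(v if not hasattr(v,'tolist') else v.tolist()) for k,v in c.items() if k!="pixels"})
E
```

```text
pics
{'time_s': 0.0, 'qpos': array([-1.40761408e+00,  3.00482775e-01,  1.52159368e+00, -2.24653320e-05,
        1.32068378e+00, -6.66442239e-02]), 'joint_vel': array([-2.20508762e-04, -2.34976470e-04,  5.08064548e-04,  7.49202069e-04,
        7.46348381e-05, -6.36723444e-04]), 'tau': array([-7.56595600e-04, -5.31811345e+01, -3.52733552e+01,  7.07883644e-02,
        2.44344230e-02, -8.98818666e-05]), 'ee_pos': array([ 0.12521932, -0.53528408,  0.20487459]), 'eef_rot': array([-1.61880606,  1.56962854,  1.75261864]), 'force': array([0.55069977, 0.43068315, 0.30571135]), 'moment': array([-0.0152553 , -0.00467936,  0.01561058]), 'grip_width': 0.09402035187494005}
0.0188
side {'fx': 524.6980604042202, 'fy': 524.6980604042202, 'cx': 314.83636231500327, 'cy': 239.71990074418557, 'extrinsics': [[0.9745076992972884, -0.22420186605885328, -0.00826240074274329, -0.5617065373628793], [0.12958454545889606, 0.5324202699049331, 0.8365025414023376, -0.09965718793123399], [-0.18314636111186317, -0.8162488465229746, 0.5479007491885703, -1.0371649750741445], [0.0, 0.0, 0.0, 1.0]]}
top {'fx': 491.9564734962842, 'fy': 491.9564734962842, 'cx': 318.03054233814936, 'cy': 235.8303474538484, 'extrinsics': [[-0.010486038062712394, -0.999842966877049, -0.014285817871144368, -0.057816546845132946], [0.9961871674164647, -0.011682985459760202, 0.08645597333618849, -0.5680159215699749], [-0.08660929788716709, -0.013324767812130713, 0.9961532412647386, -0.9883683963773264], [0.0, 0.0, 0.0, 1.0]]}
wrist {'fx': 371.64829954431775, 'fy': 371.64829954431775, 'cx': 322.29574687032357, 'cy': 235.93536324270136, 'T_tool_cam': [[0.0005897189640365398, 0.256122233986985, -0.9666442228085049, -0.1798806938190617], [0.9999996793000661, 0.0003727628673760329, 0.0007088353885389845, -0.00040435074715972075], [0.0005418775754683097, -0.9666443308194382, -0.2561219320232697, -0.07459107849153093], [0.0, 0.0, 0.0, 1.0]]}
```

View pics/top0.png

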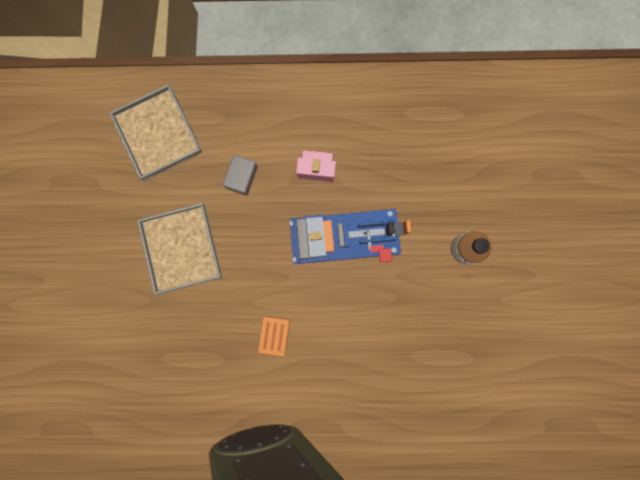

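View pics/side0.png

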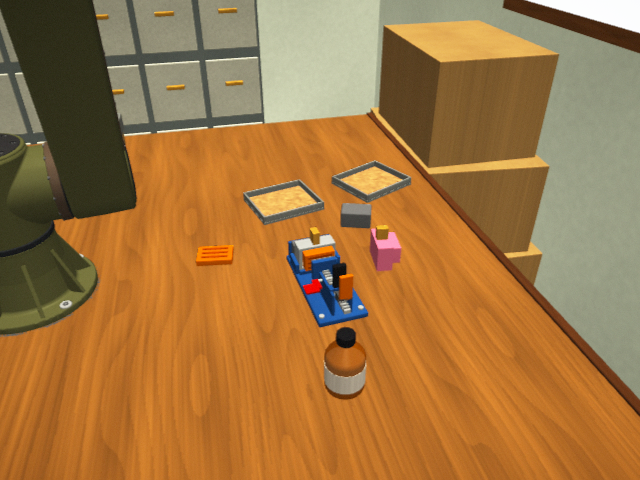

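View pics/wrist0.png

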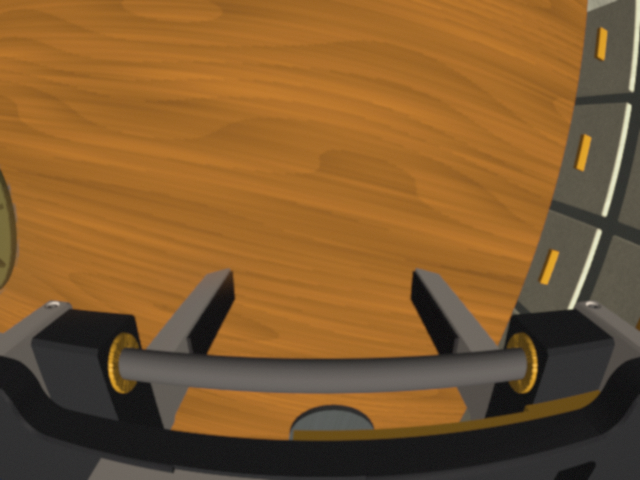

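The top view shows the clamp at about (345,237) with its jaw advancing to the left (world +y). The near tray is at (180,249), and the steel mould has its lug at (316,237). The pink decoy is at (316,166), the bottle at (475,247), the spare at (274,337) and the block at (240,174). Next I'll enlarge the clamp and measure it.

```bash
cat > h.py <<'E'
import numpy as np,cv2
from station import get_obs,camera,ctrl
from scipy.spatial.transform import Rotation as R
def ray(c,u,v):
    d=np.array([(u-c["cx"])/c["fx"],-(v-c["cy"])/c["fy"],-1.0]);E=np.array(c["extrinsics"])
    o=-E[:3,:3].T@E[:3,3];return o,E[:3,:3].T@d
def onz(c,u,v,z):
    o,d=ray(c,u,v);return o+d*(z-o[2])/d[2]
def tri(c1,p1,c2,p2):
    o,d=ray(c1,*p1);q,e=ray(c2,*p2);d/=np.linalg.norm(d);e/=np.linalg.norm(e)
    s=np.linalg.lstsq(np.c_[d,-e],q-o,rcond=None)[0];a=o+d*s[0];b=q+e*s[1];return (a+b)/2,np.linalg.norm(a-b)
def proj(c,p):
    E=np.array(c["extrinsics"]);x=E[:3,:3]@np.array(p)+E[:3,3];return c["cx"]+c["fx"]*x[0]/-x[2],c["cy"]-c["fy"]*x[1]/-x[2]
E
python3 - <<'E'
import cv2
a=cv2.imread('pics/top0.png');s=cv2.imread('pics/side0.png')
cv2.imwrite('pics/top0z.png',cv2.resize(a[200:275,280:420],None,fx=5.7,fy=5.7,interpolation=cv2.INTER_CUBIC))
cv2.imwrite('pics/side0z.png',cv2.resize(s[220:330,275:385],None,fx=5.4,fy=5.4,interpolation=cv2.INTER_CUBIC))
E
```

```text
(no output)
```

View pics/top0z.png

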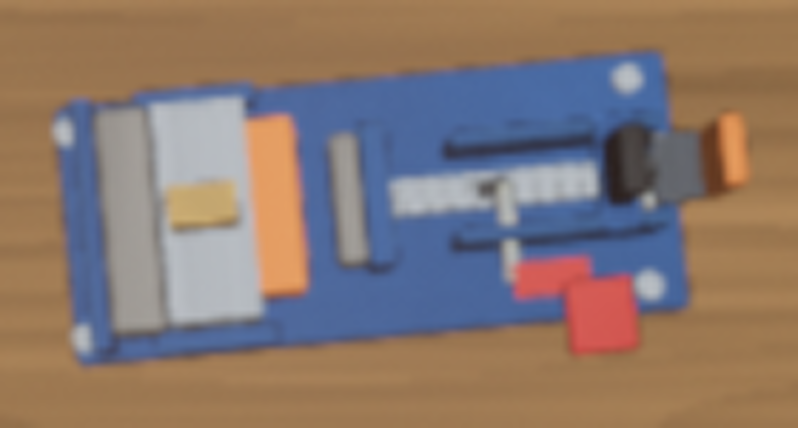

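View pics/side0z.png

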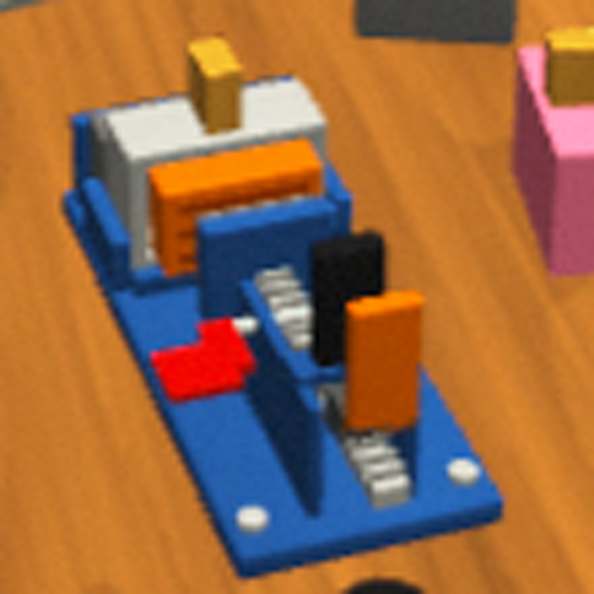

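Run:
```python
from h import *
T=camera("top");S=camera("side")
t=lambda u,v:((u+.5)/5.7-.5+280,(v+.5)/5.7-.5+200)
s=lambda u,v:((u+.5)/5.4-.5+275,(v+.5)/5.4-.5+220)
C=[onz(T,*t(*p),.012) for p in[(57,105),(80,364),(688,308),(660,52)]]
for c in C: print(c.round(4))
print([np.linalg.norm(C[i]-C[(i+1)%4]).round(4) for i in range(4)])
f=(C[0]+C[1])/2;b=(C[2]+C[3])/2;d=f-b;y1=np.arctan2(d[1],d[0]);l=(C[0]+C[3]-C[1]-C[2])[:2];y2=np.arctan2(l[1],l[0])+np.pi/2
print("yaw",np.degrees([y1,y2]))
lug=onz(T,*t(203,205),.095);tab=onz(T,*t(605,317),.064)
yaw=y1
ex=np.array([np.cos(yaw),np.sin(yaw),0]);ey=np.array([-ex[1],ex[0],0])
cen=sum(C)/4;O=cen+7.5e-3*ex;print("O",O)
for n,p in[("lug",lug),("tab",tab),("post",onz(T,*t(633,150),.110)),("trigtop",onz(T,*t(737,148),.110)),("padtop",onz(T,*t(343,200),.056))]:
    print(n,p.round(4),"clamp",((p-O)@ex).round(4),((p-O)@ey).round(4))
print("side tri trig top corner, lug")
print(tri(T,t(203,205),S,s(214,53)),tri(T,t(605,317),S,s(203,360)))
# tray
a=T["pixels"]
tp=[onz(T,*p,.022) for p in[(138,219),(204,205),(221,279),(154,294)]]
for p in tp:print(p.round(4))
print([np.linalg.norm(tp[i]-tp[(i+1)%4]).round(4) for i in range(4)],(sum(tp)/4).round(4))
o=get_obs();print(R.from_euler('xyz',o["eef_rot"]).as_matrix().round(3))
```

```text
[ 0.6065 -0.0049  0.012 ]
[ 0.5115 -0.0127  0.012 ]
[ 0.5294 -0.234   0.012 ]
[ 0.6234 -0.2261  0.012 ]
[np.float64(0.0953), np.float64(0.222), np.float64(0.0943), np.float64(0.2219)]
yaw [94.4914598  94.76580195]
O [ 0.56710019 -0.11193756  0.012     ]
lug [ 0.5618 -0.0597  0.095 ] clamp 0.0525 0.0012
tab [ 0.5241 -0.1974  0.064 ] clamp -0.0818 0.0496
post [ 0.577  -0.2022  0.11  ] clamp -0.0907 -0.0028
trigtop [ 0.5773 -0.2364  0.11  ] clamp -0.1249 -0.0004
padtop [ 0.5664 -0.1079  0.056 ] clamp 0.0041 0.0004
side tri trig top corner, lug
(array([ 0.56202114, -0.05968165,  0.0944592 ]), np.float64(0.00039329246652617625)) (array([ 0.52533323, -0.19758864,  0.06401309]), np.float64(0.002531592201962943))
[0.6071 0.31   0.022 ]
[0.6347 0.1725 0.022 ]
[0.4809 0.136  0.022 ]
[0.4517 0.2737 0.022 ]
[np.float64(0.1402), np.float64(0.1581), np.float64(0.1407), np.float64(0.1595)] [0.5436 0.2231 0.022 ]
[[-0.     0.228 -0.974]
 [ 0.001 -0.974 -0.228]
 [-1.    -0.001 -0.   ]]
```

step_arm(motion=[[[0,0,0,8.7,0,0],[0,-0.0264,-0.0431,0,0,0],[0,-0.0264,-0.0431,0,0,0],[0,-0.0264,-0.0431,0,0,0],[0,-0.0264,-0.0431,0,0,0],[0,-0.0264,-0.0431,0,0,0],[0,-0.0264,-0.0431,0,0,0],[0,-0.0264,-0.0431,0,0,0],[0,-0.0264,-0.0431,0,0,0],[0,-0.0264,-0.0431,0,0,0],[0,-0.0264,-0.0431,0,0,0],[0,-0.0264,-0.0431,0,0,0]]], fingers=0.07, squeeze=15)

```text
time_s: 1.75
ee_pos: [0.5765, -0.2079, 0.2054]
eef_rot: [0.201, 1.571, -2.862]
force: [-0.4, -0.2, 0.2]
grip_width: 0.07
```

step_arm(motion=[[[0,0,0,0,0,0]]])

```text
time_s: 1.88
ee_pos: [0.5769, -0.2069, 0.2046]
eef_rot: [-0.756, 1.57, 2.467]
force: [-0.1, -0.1, 0.7]
grip_width: 0.0699
```

```bash
cat >> h.py <<'E'
def wpose():
    o=get_obs();M=np.eye(4);M[:3,:3]=R.from_euler('xyz',o["eef_rot"]).as_matrix();M[:3,3]=o["ee_pos"];return M
def wray(c,M,u,v):
    x=(u-c["cx"])/c["fx"];y=(v-c["cy"])/c["fy"];r=np.hypot(x,y);k=np.sin(r)/r if r else 1
    T=M@np.array(c["T_tool_cam"]);return T[:3,3],T[:3,:3]@np.array([x*k,-y*k,-np.cos(r)])
def wz(c,M,u,v,z):
    o,d=wray(c,M,u,v);return o+d*(z-o[2])/d[2]
O=np.array([.5671,-.1119,0]);YAW=np.radians(94.5)
ex=np.array([np.cos(YAW),np.sin(YAW),0]);ey=np.array([-ex[1],ex[0],0])
def cl(p): q=np.array(p)-O;return np.round([q@ex*1e3,q@ey*1e3,q[2]*1e3],1)
def snap(n,f):
    M=wpose();c=camera(n);cv2.imwrite(f"pics/{f}.png",c["pixels"][:,:,::-1]);return c,M
E
python3 - <<'E'
from h import *
c,M=snap("wrist","w1");print(M.round(4), cl(M[:3,3]))
E
```

```text
[[-7.000e-04  8.130e-02 -9.967e-01  5.769e-01]
 [ 6.000e-04 -9.967e-01 -8.130e-02 -2.069e-01]
 [-1.000e+00 -6.000e-04  7.000e-04  2.046e-01]
 [ 0.000e+00  0.000e+00  0.000e+00  1.000e+00]] [-95.5  -2.3 204.6]
```

View pics/w1.png

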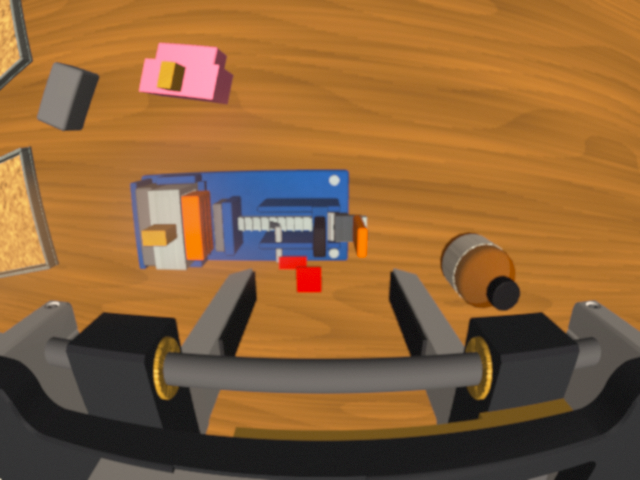

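Run:
```python
import cv2
a=cv2.imread('pics/w1.png')
cv2.imwrite('pics/w1z.png',cv2.resize(a[165:300,125:380],None,fx=3.1,fy=3.1,interpolation=cv2.INTER_CUBIC))
```

```text
(no output)
```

View pics/w1z.png

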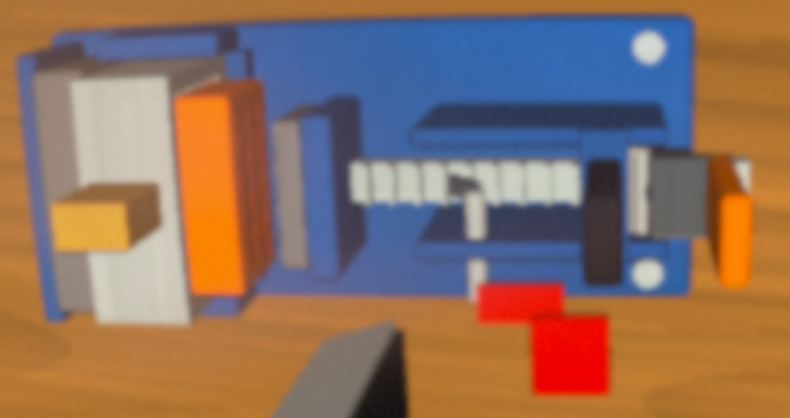

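Run:
```python
from h import *
c=camera("wrist");M=wpose()
t=lambda u,v:((u+.5)/3.1-.5+125,(v+.5)/3.1-.5+165)
for n,p,z in[("trig",(735,240),.11),("post",(603,240),.11),("tab",(570,356),.064),("lug",(90,226),.095),("scr1",(649,47),.014),("scr2",(649,274),.014),("base r bot",(690,295),.012),("base r top",(692,17),.012),("base l bot",(45,320),.012),("mould fr",(190,324),.068),("mould fr up",(165,76),.068),("padtop",(290,120),.056),("padbot",(290,265),.056)]:
    p=wz(c,M,*t(*p),z);print(n,p.round(4),cl(p))
```

```text
trig [ 0.5741 -0.239   0.11  ] [-127.3    3.   110. ]
post [ 0.5715 -0.2063  0.11  ] [-94.4   3.  110. ]
tab [ 0.5217 -0.1997  0.064 ] [-84.   52.1  64. ]
lug [ 0.5597 -0.0627  0.095 ] [49.7  3.5 95. ]
scr1 [ 0.6099 -0.2174  0.014 ] [-108.5  -34.4   14. ]
scr2 [ 0.5336 -0.2239  0.014 ] [-109.    42.2   14. ]
base r bot [ 0.5266 -0.2386  0.012 ] [-123.1   50.4   12. ]
base r top [ 0.6207 -0.2305  0.012 ] [-122.4  -44.1   12. ]
base l bot [ 0.4956 -0.0008  0.012 ] [116.4  62.6  12. ]
mould fr [ 0.5227 -0.0824  0.068 ] [32.8 41.9 68. ]
mould fr up [ 0.5988 -0.0757  0.068 ] [ 33.6 -34.5  68. ]
padtop [ 0.5857 -0.1114  0.056 ] [ -0.9 -18.6  56. ]
padbot [ 0.5406 -0.1118  0.056 ] [ 2.2 26.4 56. ]
```

```bash
cat >> h.py <<'E'
def wproj(c,p):
    T=np.linalg.inv(np.array(c["T_tool_cam"]));q=T[:3,:3]@np.array(p)+T[:3,3];x,y,z=q[0],-q[1],-q[2]
    th=np.arctan2(np.hypot(x,y),z);h=np.hypot(x,y);return c["cx"]+c["fx"]*th*x/h,c["cy"]+c["fy"]*th*y/h
E
python3 - <<'E'
from h import *
c=camera("wrist")
for y in(-.0475,-.035,.035,.0475):
    for z in(-.008,.008): print(y,z,np.round(wproj(c,[0,y,z]),1))
a=c["pixels"][:,:,::-1]
cv2.imwrite('pics/w2z.png',cv2.resize(a[240:330,200:450],None,fx=3.2,fy=3.2,interpolation=cv2.INTER_CUBIC))
E
```

```text
-0.0475 -0.008 [233.  270.6]
-0.0475 0.008 [235.4 298.4]
-0.035 -0.008 [256.2 270.9]
-0.035 0.008 [258.  298.9]
0.035 -0.008 [390.6 270.9]
0.035 0.008 [388.8 298.8]
0.0475 -0.008 [413.7 270.6]
0.0475 0.008 [411.3 298.3]
```

View pics/w2z.png

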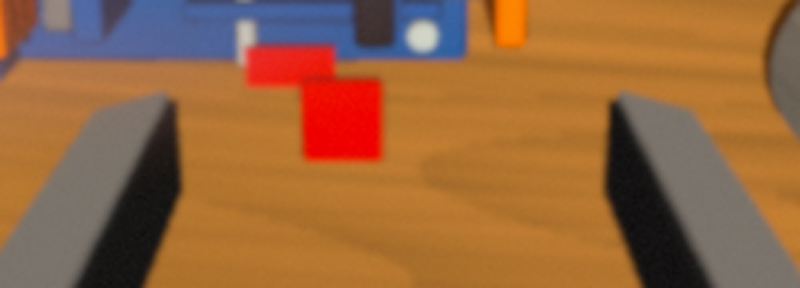

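step_arm(motion=[[[0.03,0.002,0.0025,0,0,0],[0.03,0.002,0.0025,0,0,0],[0,0,0,0,0,0]]])

```text
time_s: 2.4
ee_pos: [0.569, -0.2142, 0.144]
eef_rot: [-0.474, 1.567, 2.744]
force: [0.6, 1.0, -0.1]
grip_width: 0.0701
```

Run:
```python
from h import *
c,M=snap("wrist","w3");print(M.round(4), cl(M[:3,3]))
a=c["pixels"][:,:,::-1]
cv2.imwrite('pics/w3z.png',cv2.resize(a[190:340,230:420],None,fx=4,fy=4,interpolation=cv2.INTER_CUBIC))
```

```text
[[-0.0033  0.0762 -0.9971  0.569 ]
 [ 0.0014 -0.9971 -0.0762 -0.2142]
 [-1.     -0.0016  0.0032  0.144 ]
 [ 0.      0.      0.      1.    ]] [-102.1    6.1  144. ]
```

View pics/w3z.png

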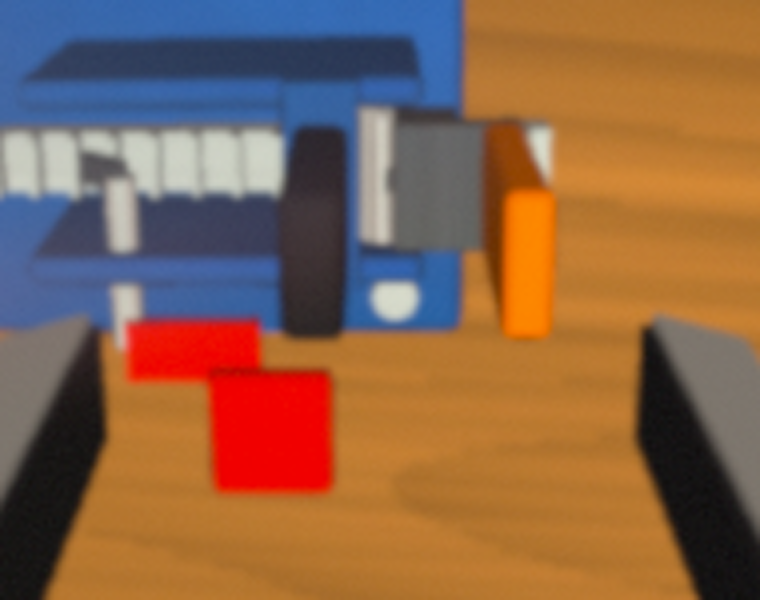

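```bash
cat >> h.py <<'E'
def wt(c,u,v,X):
    x=(u-c["cx"])/c["fx"];y=(v-c["cy"])/c["fy"];r=np.hypot(x,y);k=np.sin(r)/r if r else 1
    T=np.array(c["T_tool_cam"]);o=T[:3,3];d=T[:3,:3]@np.array([x*k,-y*k,-np.cos(r)]);return np.round((o+d*(X-o[0])/d[0])*1e3,1)
E
python3 - <<'E'
from h import *
for i in range(3):
    c=camera("wrist");o=get_obs();print(o["time_s"],o["ee_pos"].round(4),o["eef_rot"].round(3))
t=lambda u,v:((u+.5)/4-.5+230,(v+.5)/4-.5+190)
H=.1449
for n,p,z in[("trig",(528,263),.11),("post",(313,263),.11),("tab",(271,431),.064),("trig L",(503,263),.11),("trig R",(553,263),.11),("scr",(395,299),.014),("post far",(343,330),.110),("trig far",(526,336),.110),("baser",(460,328),.012)]:
    print(n,wt(c,*t(*p),H-z))
E
```

```text
2.5 [ 0.5706 -0.2142  0.1468] [ 2.647  1.57  -0.418]
2.55 [ 0.571  -0.2141  0.1472] [ 2.652  1.569 -0.412]
2.6 [ 0.5711 -0.214   0.1472] [ 2.64   1.568 -0.424]
trig [34.9 23.4 -5.3]
post [34.9 -9.4 -5.4]
tab [ 80.9 -19.8  43.4]
trig L [34.9 19.5 -5.4]
trig R [34.9 27.2 -5.3]
scr [130.9   4.7  33.9]
post far [34.9 -4.9  5.5]
trig far [34.9 23.4  6.5]
baser [132.9  19.3  41.5]
```

step_arm(motion=[[[0,-0.0034,-0.0054,0,0,0],[0.033,0,0,0,0,0],[0.031,0,0,0,0,0],[0,0,0,0,0,0]]], fingers=0.066)

```text
time_s: 3.1
ee_pos: [0.5752, -0.209, 0.08]
eef_rot: [-0.495, 1.567, 2.725]
force: [0.2, 0.7, 0.6]
grip_width: 0.066
```

Run:
```python
from h import *
c,M=snap("wrist","w4");print(M[:3,3].round(4))
c,M=snap("side","s4")
a=c["pixels"][:,:,::-1];cv2.imwrite('pics/s4z.png',cv2.resize(a[180:330,250:400],None,fx=4,fy=4,interpolation=cv2.INTER_CUBIC))
```

```text
[ 0.5752 -0.209   0.08  ]
```

View pics/w4.png

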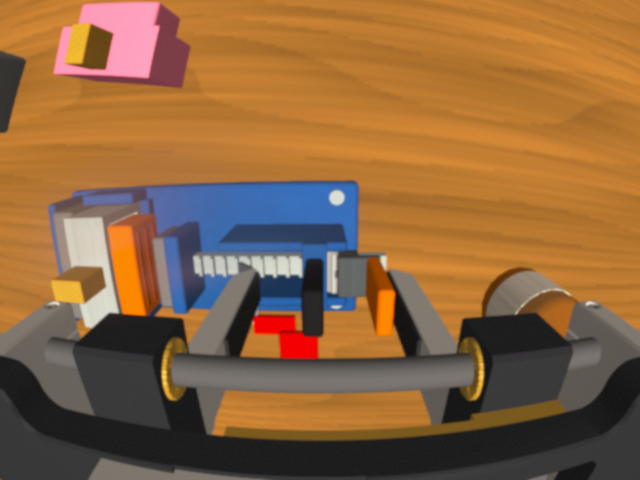

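View pics/s4z.png

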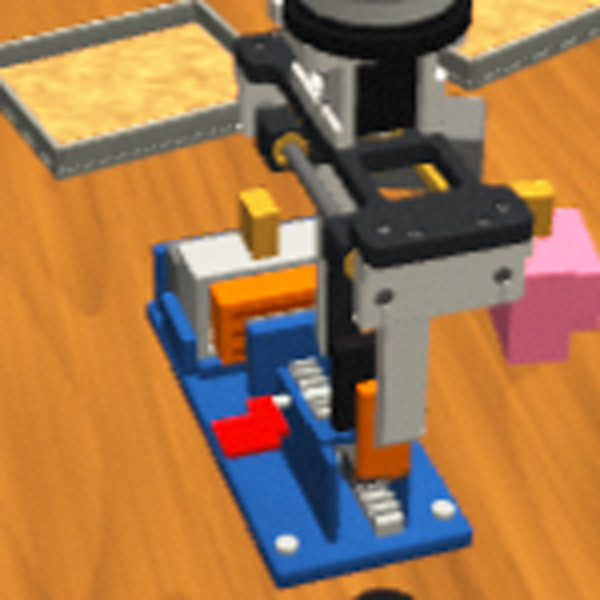

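step_arm(motion=[[[0,0,0,0,0,0]]], fingers=0.052, squeeze=15)

```text
time_s: 3.32
ee_pos: [0.5767, -0.2104, 0.0832]
eef_rot: [2.443, 1.567, -0.621]
force: [1.6, -8.4, -0.9]
grip_width: 0.0593
```

step_arm(motion=[[[0,0,0,0,0,0]]], fingers=0.044)

```text
time_s: 3.45
ee_pos: [0.5767, -0.211, 0.0832]
eef_rot: [2.347, 1.567, -0.717]
force: [1.9, -6.9, 0.1]
grip_width: 0.0492
```

step_arm(motion=[[[0,0,0,0,0,0]]], fingers=0.036)

```text
time_s: 3.58
ee_pos: [0.5767, -0.2113, 0.0832]
eef_rot: [2.301, 1.566, -0.763]
force: [2.0, -11.4, -2.4]
grip_width: 0.0396
```

step_arm(motion=[[[0,0,0,0,0,0]]], fingers=0.029)

```text
time_s: 3.7
ee_pos: [0.5767, -0.2118, 0.0833]
eef_rot: [2.218, 1.565, -0.846]
force: [3.6, -12.6, -2.3]
grip_width: 0.0305
```

step_arm(motion=[[[0,0,0,0,0,0],[0,0,0,0,0,0]]], fingers=0.02)

```text
time_s: 3.95
ee_pos: [0.5766, -0.2104, 0.0832]
eef_rot: [2.523, 1.568, -0.541]
force: [0.4, -4.6, 6.9]
grip_width: 0.0217
```

step_arm(motion=[[[0,0,0,0,0,0],[0,0,0,0,0,0],[0,0,0,0,0,0],[0,0,0,0,0,0]]], fingers=0.068)

```text
time_s: 4.45
ee_pos: [0.5759, -0.2097, 0.0818]
eef_rot: [2.636, 1.57, -0.428]
force: [1.2, -3.6, 1.6]
grip_width: 0.0583
```

Run:
```python
from h import *
c,M=snap("wrist","w5");print(M[:3,3].round(4))
a=c["pixels"][:,:,::-1];cv2.imwrite('pics/w5z.png',cv2.resize(a[170:350,30:430],None,fx=2,fy=2,interpolation=cv2.INTER_CUBIC))
```

```text
[ 0.5759 -0.2097  0.0818]
```

View pics/w5z.png

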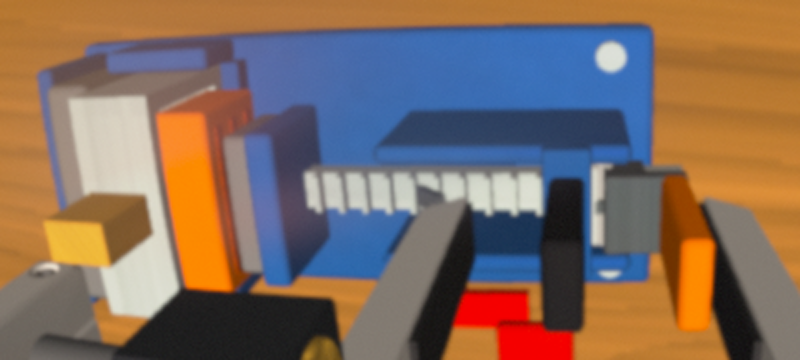

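step_arm(motion=[[[0,0,0,0,0,0],[0,0,0,0,0,0]]], fingers=0.068)

```text
time_s: 4.75
ee_pos: [0.5755, -0.2093, 0.081]
eef_rot: [-0.735, 1.57, 2.485]
force: [0.4, -0.3, 0.7]
grip_width: 0.0682
```

step_arm(motion=[[[0,0,0,0,0,0]]], fingers=0.052, squeeze=22)

```text
time_s: 4.88
ee_pos: [0.5757, -0.2095, 0.0812]
eef_rot: [-0.543, 1.57, 2.676]
force: [0.9, -7.8, -1.9]
grip_width: 0.0612
```

step_arm(motion=[[[0,0,0,0,0,0]]], fingers=0.044)

```text
time_s: 5.0
ee_pos: [0.5757, -0.2104, 0.0812]
eef_rot: [1.531, 1.57, -1.533]
force: [1.0, -8.0, -3.4]
grip_width: 0.0519
```

step_arm(motion=[[[0,0,0,0,0,0]]], fingers=0.036)

```text
time_s: 5.12
ee_pos: [0.5757, -0.2107, 0.0812]
eef_rot: [1.622, 1.569, -1.441]
force: [1.2, -12.5, -5.1]
grip_width: 0.0416
```

step_arm(motion=[[[0,0,0,0,0,0]]], fingers=0.029)

```text
time_s: 5.25
ee_pos: [0.5757, -0.2114, 0.0812]
eef_rot: [1.651, 1.568, -1.413]
force: [2.1, -14.5, -5.1]
grip_width: 0.0318
```

step_arm(motion=[[[0,0,0,0,0,0],[0,0,0,0,0,0]]], fingers=0.02)

```text
time_s: 5.5
ee_pos: [0.5756, -0.2104, 0.0812]
eef_rot: [1.356, 1.57, -1.708]
force: [0.9, -6.7, -3.4]
grip_width: 0.0219
```

step_arm(motion=[[[0,0,0,0,0,0],[0,0,0,0,0,0],[0,0,0,0,0,0],[0,0,0,0,0,0],[0,0,0,0,0,0],[0,0,0,0,0,0]]], fingers=0.068)

```text
time_s: 6.25
ee_pos: [0.5759, -0.2093, 0.0817]
eef_rot: [-2.278, 1.57, 0.942]
force: [1.0, -0.5, 0.4]
grip_width: 0.068
```

Run:
```python
from h import *
c,M=snap("wrist","w6");print(M[:3,3].round(4))
a=c["pixels"][:,:,::-1];cv2.imwrite('pics/w6z.png',cv2.resize(a[170:350,30:430],None,fx=2,fy=2,interpolation=cv2.INTER_CUBIC))
```

```text
[ 0.5759 -0.2093  0.0817]
```

View pics/w6z.png

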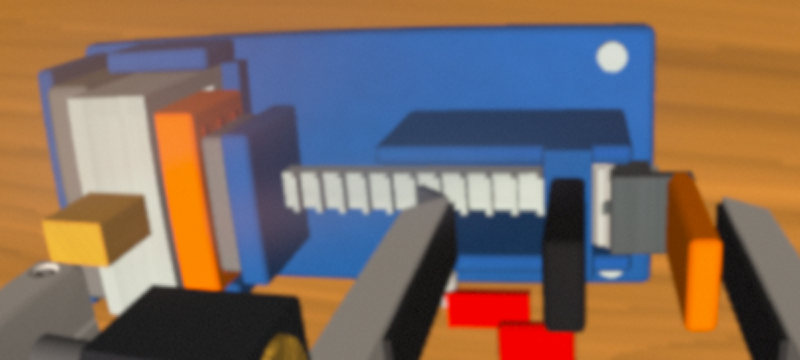

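step_arm(motion=[[[0,0,0,0,0,0]]], fingers=0.052, squeeze=25)

```text
time_s: 6.42
ee_pos: [0.5758, -0.2095, 0.0815]
eef_rot: [-3.061, 1.571, 0.158]
force: [0.4, -8.8, -0.1]
grip_width: 0.0611
```

step_arm(motion=[[[0,0,0,0,0,0]]], fingers=0.044)

```text
time_s: 6.55
ee_pos: [0.5759, -0.2105, 0.0815]
eef_rot: [1.881, 1.569, -1.183]
force: [0.9, -7.5, -2.6]
grip_width: 0.0519
```

step_arm(motion=[[[0,0,0,0,0,0]]], fingers=0.036)

```text
time_s: 6.68
ee_pos: [0.5759, -0.2108, 0.0815]
eef_rot: [1.887, 1.569, -1.177]
force: [1.8, -12.0, -3.1]
grip_width: 0.042
```

step_arm(motion=[[[0,0,0,0,0,0]]], fingers=0.029)

```text
time_s: 6.8
ee_pos: [0.576, -0.212, 0.0816]
eef_rot: [1.833, 1.567, -1.231]
force: [3.2, -19.8, -5.5]
grip_width: 0.0319
```

step_arm(motion=[[[0,0,0,0,0,0],[0,0,0,0,0,0]]], fingers=0.02)

```text
time_s: 7.05
ee_pos: [0.5758, -0.2104, 0.0815]
eef_rot: [1.844, 1.57, -1.22]
force: [1.2, -6.6, -1.0]
grip_width: 0.0218
```

step_arm(motion=[[[0,0,0,0,0,0],[0,0,0,0,0,0],[0,0,0,0,0,0],[0,0,0,0,0,0],[0,0,0,0,0,0],[0,0,0,0,0,0]]], fingers=0.068)

```text
time_s: 7.8
ee_pos: [0.5757, -0.2093, 0.0814]
eef_rot: [-1.126, 1.57, 2.094]
force: [-1.2, -0.5, -0.1]
grip_width: 0.0678
```

Run:
```python
from h import *
c,M=snap("wrist","w7");print(M[:3,3].round(4))
a=c["pixels"][:,:,::-1];cv2.imwrite('pics/w7z.png',cv2.resize(a[170:350,30:430],None,fx=2,fy=2,interpolation=cv2.INTER_CUBIC))
```

```text
[ 0.5757 -0.2093  0.0814]
```

View pics/w7z.png

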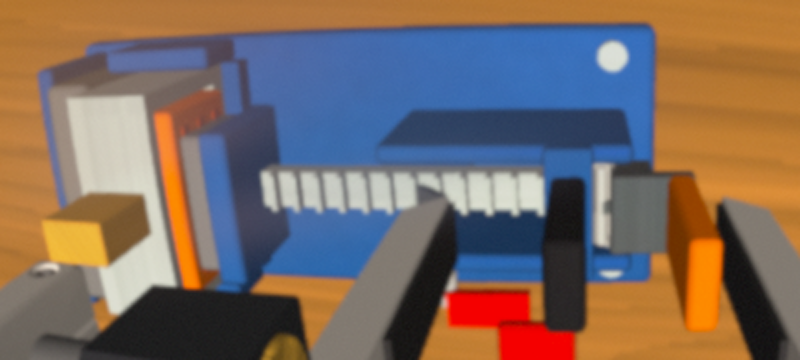

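step_arm(motion=[[[0,0,0,0,0,0]]], fingers=0.052, squeeze=25)

```text
time_s: 7.98
ee_pos: [0.5758, -0.2095, 0.0814]
eef_rot: [-0.851, 1.571, 2.369]
force: [1.0, -7.9, -0.7]
grip_width: 0.0615
```

step_arm(motion=[[[0,0,0,0,0,0]]], fingers=0.044)

```text
time_s: 8.1
ee_pos: [0.5758, -0.2105, 0.0814]
eef_rot: [1.753, 1.569, -1.311]
force: [1.8, -8.3, -2.8]
grip_width: 0.0518
```

step_arm(motion=[[[0,0,0,0,0,0]]], fingers=0.037)

```text
time_s: 8.22
ee_pos: [0.5758, -0.2108, 0.0814]
eef_rot: [1.804, 1.569, -1.26]
force: [2.2, -11.7, -4.0]
grip_width: 0.0417
```

step_arm(motion=[[[0,0,0,0,0,0]]], fingers=0.031)

```text
time_s: 8.35
ee_pos: [0.5759, -0.2119, 0.0814]
eef_rot: [1.774, 1.567, -1.29]
force: [2.8, -19.0, -6.8]
grip_width: 0.0326
```

step_arm(motion=[[[0,0,0,0,0,0]]], fingers=0.026)

```text
time_s: 8.48
ee_pos: [0.576, -0.2129, 0.0815]
eef_rot: [1.814, 1.565, -1.25]
force: [4.6, -25.0, -7.2]
grip_width: 0.0269
```

step_arm(motion=[[[0,0,0,0,0,0],[0,0,0,0,0,0]]], fingers=0.02)

```text
time_s: 8.72
ee_pos: [0.5758, -0.2117, 0.0814]
eef_rot: [1.794, 1.568, -1.27]
force: [2.5, -14.8, -4.5]
grip_width: 0.0241
```

Run:
```python
from h import *
c,M=snap("wrist","w8");print(M[:3,3].round(4))
a=c["pixels"][:,:,::-1];cv2.imwrite('pics/w8z.png',cv2.resize(a[170:350,30:430],None,fx=2,fy=2,interpolation=cv2.INTER_CUBIC))
```

```text
[ 0.5758 -0.2117  0.0814]
```

View pics/w8z.png

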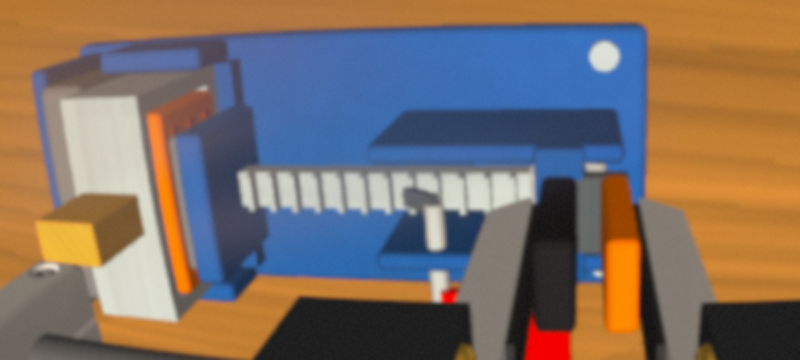

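step_arm(motion=[[[0,0,0,0,0,0],[0,0,0,0,0,0]]], squeeze=35)

```text
time_s: 9.02
ee_pos: [0.5758, -0.2108, 0.0814]
eef_rot: [1.726, 1.569, -1.338]
force: [0.5, -8.3, -2.1]
grip_width: 0.0226
```

step_arm(motion=[[[0,0,0,0,0,0],[0,0,0,0,0,0]]])

```text
time_s: 9.28
ee_pos: [0.5758, -0.2108, 0.0814]
eef_rot: [1.739, 1.569, -1.325]
force: [0.5, -8.0, -2.6]
grip_width: 0.0227
```

step_arm(motion=[[[0,0,0,0,0,0],[0,0,0,0,0,0],[0,0,0,0,0,0],[0,0,0,0,0,0],[0,0,0,0,0,0],[0,0,0,0,0,0]]], fingers=0.068)

```text
time_s: 10.02
ee_pos: [0.5758, -0.2094, 0.0815]
eef_rot: [-1.3, 1.57, 1.92]
force: [-0.8, 0.3, 0.4]
grip_width: 0.0678
```

Run:
```python
from h import *
c,M=snap("wrist","w9");print(M[:3,3].round(4))
a=c["pixels"][:,:,::-1];cv2.imwrite('pics/w9z.png',cv2.resize(a[170:350,30:430],None,fx=2,fy=2,interpolation=cv2.INTER_CUBIC))
```

```text
[ 0.5758 -0.2094  0.0815]
```

View pics/w9z.png

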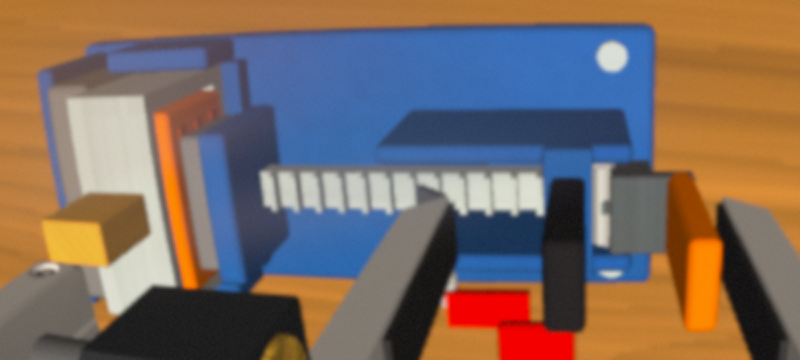

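step_arm(motion=[[[0,0,0,0,0,0]]], fingers=0.052, squeeze=25)

```text
time_s: 10.2
ee_pos: [0.5758, -0.2096, 0.0815]
eef_rot: [0.515, 1.571, -2.548]
force: [0.9, -7.9, 0.1]
grip_width: 0.0608
```

step_arm(motion=[[[0,0,0,0,0,0]]], fingers=0.044)

```text
time_s: 10.32
ee_pos: [0.5758, -0.2105, 0.0815]
eef_rot: [1.823, 1.569, -1.241]
force: [1.0, -7.6, -2.6]
grip_width: 0.0516
```

step_arm(motion=[[[0,0,0,0,0,0]]], fingers=0.037)

```text
time_s: 10.45
ee_pos: [0.5758, -0.2108, 0.0815]
eef_rot: [1.823, 1.569, -1.241]
force: [1.7, -11.8, -3.5]
grip_width: 0.0415
```

step_arm(motion=[[[0,0,0,0,0,0]]], fingers=0.031)

```text
time_s: 10.58
ee_pos: [0.5759, -0.2118, 0.0815]
eef_rot: [1.792, 1.567, -1.272]
force: [4.2, -19.8, -6.1]
grip_width: 0.033
```

step_arm(motion=[[[0,0,0,0,0,0]]], fingers=0.026)

```text
time_s: 10.7
ee_pos: [0.576, -0.2129, 0.0815]
eef_rot: [1.81, 1.565, -1.254]
force: [3.4, -25.3, -8.1]
grip_width: 0.0272
```

step_arm(motion=[[[0,0,0,0,0,0],[0,0,0,0,0,0],[0,0,0,0,0,0]]], fingers=0.02)

```text
time_s: 11.08
ee_pos: [0.5759, -0.2117, 0.0815]
eef_rot: [1.805, 1.568, -1.259]
force: [2.7, -13.4, -5.5]
grip_width: 0.0244
```

step_arm(motion=[[[0,0,0,0,0,0],[0,0,0,0,0,0]]], squeeze=33)

```text
time_s: 11.32
ee_pos: [0.5758, -0.2111, 0.0815]
eef_rot: [1.806, 1.569, -1.258]
force: [1.1, -9.5, -2.3]
grip_width: 0.023
```

step_arm(motion=[[[0,0,0,0,0,0],[0,0,0,0,0,0],[0,0,0,0,0,0]]], squeeze=40)

```text
time_s: 11.7
ee_pos: [0.5757, -0.2104, 0.0815]
eef_rot: [1.686, 1.57, -1.377]
force: [-0.2, -5.8, -1.5]
grip_width: 0.0216
```

Run:
```python
from h import *
c,M=snap("wrist","w10");print(M[:3,3].round(4))
a=c["pixels"][:,:,::-1];cv2.imwrite('pics/w10z.png',cv2.resize(a[170:350,30:430],None,fx=2,fy=2,interpolation=cv2.INTER_CUBIC))
```

```text
[ 0.5757 -0.2104  0.0815]
```

View pics/w10z.png

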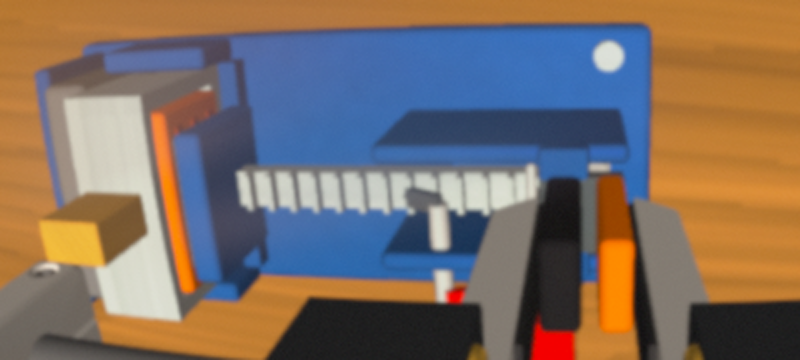

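step_arm(motion=[[[0,0,0,0,0,0],[0,0,0,0,0,0],[0,0,0,0,0,0],[0,0,0,0,0,0],[0,0,0,0,0,0],[0,0,0,0,0,0]]], fingers=0.068)

```text
time_s: 12.5
ee_pos: [0.5758, -0.2094, 0.0815]
eef_rot: [-1.289, 1.57, 1.931]
force: [-0.4, -0.1, 0.1]
grip_width: 0.0679
```

Run:
```python
from h import *
c,M=snap("wrist","w11");print(M[:3,3].round(4))
a=c["pixels"][:,:,::-1];cv2.imwrite('pics/w11z.png',cv2.resize(a[170:350,30:430],None,fx=2,fy=2,interpolation=cv2.INTER_CUBIC))
```

```text
[ 0.5758 -0.2094  0.0815]
```

View pics/w11z.png

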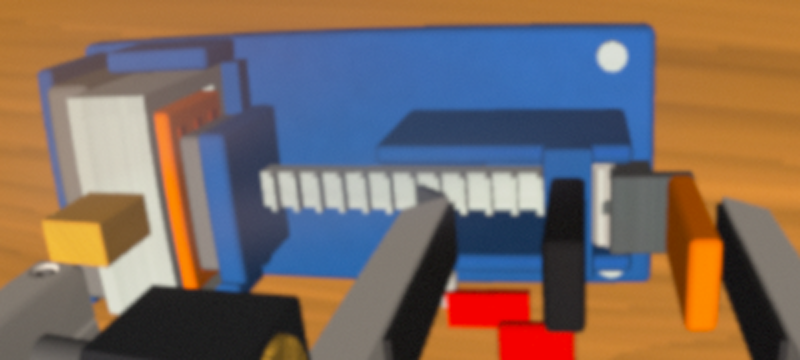

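Run:
```python
from h import *
c={"cx":322.29574687032357,"cy":235.93536324270136,"fx":371.64829954431775,"fy":371.64829954431775}
c["T_tool_cam"]=camera("wrist")["T_tool_cam"]
H=.0812
def mask(a,lo,hi): return cv2.inRange(cv2.cvtColor(a,cv2.COLOR_BGR2HSV),lo,hi)
for n in ["w4","w5","w6","w7","w8","w9","w10","w11"]:
    a=cv2.imread(f"pics/{n}.png").astype(float)
    def sub(row0,row1,c0,c1):
        r=a[row0:row1,c0:c1].mean(0); return r
    # saturation-like: R-channel minus B for blue->white edge along bar row ~ 262
    r=a[258:272,120:240,2].mean(0); g=np.diff(r); k=int(np.argmax(g)); 
    w=g[k-2:k+3]; ub=120+.5+k+ (w*np.arange(-2,3)).sum()/w.sum()
    s=a[190:206,325:350,2]; m=(s>120); ys,xs=np.nonzero(m); us,vs=325+xs.mean(),190+ys.mean()
    b=wt(c,ub,264,H-.046); q=wt(c,us,vs,H-.014)
    print(n,round(ub,1),round(us,1),"bar-screw ex mm",round(-(b[1]-q[1]),1))
```

```text
w4 193.5 336.4 bar-screw ex mm 91.7
w5 182.4 335.1 bar-screw ex mm 98.7
w6 171.5 335.6 bar-screw ex mm 106.8
w7 160.7 335.7 bar-screw ex mm 114.8
w8 149.5 331.9 bar-screw ex mm 120.8
w9 160.5 335.6 bar-screw ex mm 114.9
w10 148.8 333.8 bar-screw ex mm 122.6
w11 160.6 335.6 bar-screw ex mm 114.9
```

step_arm(motion=[[[0,0,0,0,0,0]]], fingers=0.052, squeeze=25)

```text
time_s: 12.72
ee_pos: [0.5758, -0.2096, 0.0814]
eef_rot: [-2.014, 1.571, 1.206]
force: [-0.1, -7.9, -1.6]
grip_width: 0.0612
```

step_arm(motion=[[[0,0,0,0,0,0]]], fingers=0.044)

```text
time_s: 12.85
ee_pos: [0.5758, -0.2105, 0.0814]
eef_rot: [1.795, 1.569, -1.268]
force: [2.5, -7.1, -2.9]
grip_width: 0.0517
```

step_arm(motion=[[[0,0,0,0,0,0]]], fingers=0.037)

```text
time_s: 12.98
ee_pos: [0.5758, -0.2108, 0.0815]
eef_rot: [1.816, 1.569, -1.248]
force: [2.1, -12.1, -4.5]
grip_width: 0.0414
```

step_arm(motion=[[[0,0,0,0,0,0]]], fingers=0.031)

```text
time_s: 13.1
ee_pos: [0.5759, -0.2118, 0.0815]
eef_rot: [1.796, 1.567, -1.268]
force: [3.9, -19.8, -7.3]
grip_width: 0.0328
```

step_arm(motion=[[[0,0,0,0,0,0]]], fingers=0.026)

```text
time_s: 13.22
ee_pos: [0.576, -0.2129, 0.0815]
eef_rot: [1.827, 1.565, -1.237]
force: [4.0, -24.0, -8.4]
grip_width: 0.0272
```

step_arm(motion=[[[0,0,0,0,0,0],[0,0,0,0,0,0]]], fingers=0.02)

```text
time_s: 13.48
ee_pos: [0.5758, -0.2117, 0.0815]
eef_rot: [1.807, 1.568, -1.258]
force: [1.7, -13.6, -4.2]
grip_width: 0.0246
```

step_arm(motion=[[[0,0,0,0,0,0],[0,0,0,0,0,0]]], squeeze=38)

```text
time_s: 13.72
ee_pos: [0.5757, -0.2105, 0.0815]
eef_rot: [1.717, 1.57, -1.347]
force: [0.4, -5.6, -1.4]
grip_width: 0.0219
```

step_arm(motion=[[[0,0,0,0,0,0],[0,0,0,0,0,0]]], squeeze=44)

```text
time_s: 13.98
ee_pos: [0.5757, -0.2104, 0.0814]
eef_rot: [1.672, 1.57, -1.392]
force: [-0.4, -5.8, -1.8]
grip_width: 0.0218
```

step_arm(motion=[[[0,0,0,0,0,0],[0,0,0,0,0,0]]], squeeze=48)

```text
time_s: 14.22
ee_pos: [0.5758, -0.2104, 0.0815]
eef_rot: [1.694, 1.57, -1.37]
force: [-0.0, -5.4, -1.7]
grip_width: 0.0216
```

Run:
```python
from h import *
c,M=snap("wrist","w12");print(M[:3,3].round(4))
a=c["pixels"][:,:,::-1];cv2.imwrite('pics/w12z.png',cv2.resize(a[170:350,30:430],None,fx=2,fy=2,interpolation=cv2.INTER_CUBIC))
```

```text
[ 0.5758 -0.2104  0.0815]
```

View pics/w12z.png

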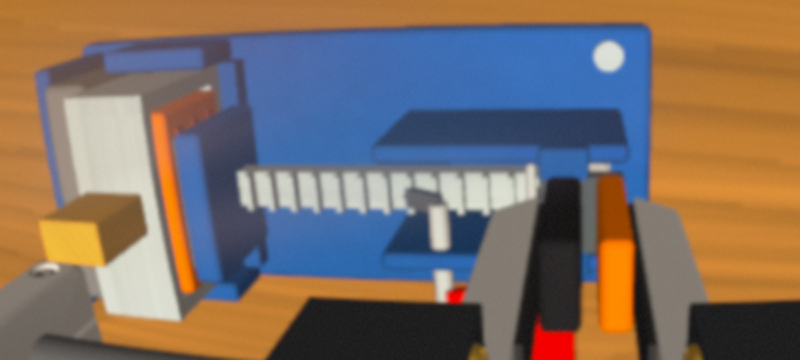

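Run:
```python
from h import *
for n in ["w4","w5","w6","w7","w9","w10","w11","w12"]:
    a=cv2.imread(f"pics/{n}.png");h=cv2.cvtColor(a,cv2.COLOR_BGR2HSV)
    r=a[310:326,:,:].astype(float).mean(0)  # top faces rows
    o=(r[:,2]>180)&(r[:,0]<60)&(r[:,1]>90); o[:330]=0;o[420:]=0
    w=np.nonzero(o)[0]
    print(n,w.min() if len(w) else None,w.max() if len(w) else None, a[318,300:330,2].tolist())
```

```text
w4 330 392 [179, 143, 89, 46, 37, 41, 38, 41, 40, 42, 40, 42, 42, 41, 42, 43, 43, 42, 44, 41, 38, 38, 64, 117, 167, 187, 190, 189, 189, 188]
w5 341 384 [138, 86, 46, 40, 42, 41, 40, 41, 42, 42, 41, 42, 40, 42, 40, 42, 41, 42, 41, 40, 43, 76, 129, 170, 188, 190, 189, 190, 190, 189]
w6 352 390 [167, 121, 69, 42, 39, 38, 43, 42, 41, 43, 41, 43, 41, 42, 43, 42, 43, 40, 41, 41, 41, 58, 102, 148, 178, 187, 188, 189, 188, 187]
w7 337 390 [169, 124, 71, 43, 39, 40, 40, 39, 42, 42, 42, 42, 42, 44, 41, 41, 42, 42, 43, 41, 39, 50, 84, 133, 173, 187, 189, 188, 190, 189]
w9 340 390 [164, 110, 58, 38, 39, 41, 42, 42, 42, 41, 42, 41, 41, 41, 42, 42, 41, 42, 43, 39, 41, 58, 102, 151, 180, 189, 190, 189, 189, 189]
w10 330 345 [35, 35, 41, 40, 43, 42, 43, 43, 39, 43, 44, 42, 42, 43, 42, 45, 42, 40, 42, 66, 114, 157, 182, 189, 192, 191, 190, 183, 173, 181]
w11 337 390 [166, 118, 64, 40, 40, 40, 42, 41, 43, 43, 41, 41, 40, 42, 42, 42, 42, 43, 41, 40, 41, 58, 103, 149, 179, 188, 189, 189, 188, 190]
w12 330 345 [37, 40, 40, 41, 41, 41, 42, 44, 42, 40, 42, 42, 42, 43, 42, 42, 45, 42, 39, 68, 114, 157, 180, 189, 191, 191, 189, 183, 172, 182]
```

step_arm(motion=[[[0,0,0,0,0,0],[0,0,0,0,0,0],[0,0,0,0,0,0],[0,0,0,0,0,0],[0,0,0,0,0,0],[0,0,0,0,0,0],[0,0,0,0,0,0],[0,0,0,0,0,0]]], fingers=0.078)

```text
time_s: 15.28
ee_pos: [0.5758, -0.2096, 0.0815]
eef_rot: [-1.083, 1.571, 2.136]
force: [-0.3, -0.5, -0.1]
grip_width: 0.0778
```

Run:
```python
from h import *
c,M=snap("wrist","w13");print(M[:3,3].round(4))
a=c["pixels"][:,:,::-1];cv2.imwrite('pics/w13z.png',cv2.resize(a[170:350,30:430],None,fx=2,fy=2,interpolation=cv2.INTER_CUBIC))
r=a[310:326].astype(float).mean(0);o=(r[:,2]>180)&(r[:,0]<60)&(r[:,1]>90); o[:330]=0;o[420:]=0;print(np.nonzero(o)[0].max(),a[318,318:326,2])
```

```text
[ 0.5758 -0.2096  0.0815]
399 [ 40  38  40  70 123 167 185 186]
```

View pics/w13z.png

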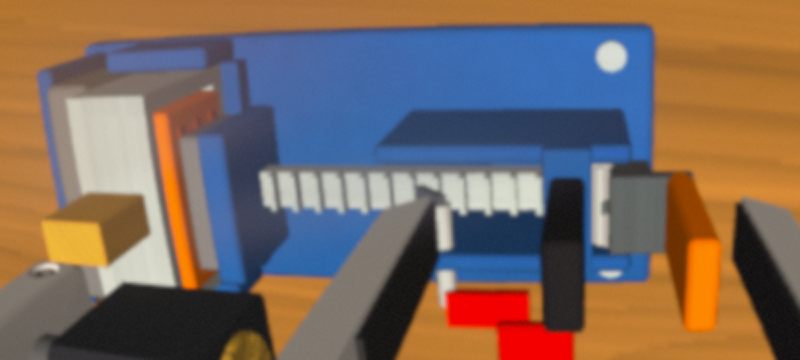

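step_arm(motion=[[[0,0,0,0,0,0],[0,0,0,0,0,0]]], fingers=0.058, squeeze=30)

```text
time_s: 15.58
ee_pos: [0.5758, -0.2096, 0.0815]
eef_rot: [3.124, 1.571, 0.061]
force: [0.4, 0.9, 0.1]
grip_width: 0.0615
```

step_arm(motion=[[[0,0,0,0,0,0],[0,0,0,0,0,0]]], fingers=0.052)

```text
time_s: 15.82
ee_pos: [0.5758, -0.2106, 0.0814]
eef_rot: [1.792, 1.569, -1.271]
force: [0.3, -5.9, -2.3]
grip_width: 0.052
```

step_arm(motion=[[[0,0,0,0,0,0],[0,0,0,0,0,0]]], fingers=0.046)

```text
time_s: 16.08
ee_pos: [0.5758, -0.2106, 0.0814]
eef_rot: [1.832, 1.569, -1.232]
force: [1.8, -7.7, -2.3]
grip_width: 0.0461
```

step_arm(motion=[[[0,0,0,0,0,0],[0,0,0,0,0,0]]], fingers=0.04)

```text
time_s: 16.32
ee_pos: [0.5758, -0.2111, 0.0814]
eef_rot: [1.806, 1.569, -1.258]
force: [1.6, -10.6, -3.6]
grip_width: 0.0401
```

step_arm(motion=[[[0,0,0,0,0,0],[0,0,0,0,0,0]]], fingers=0.034)

```text
time_s: 16.58
ee_pos: [0.5759, -0.2118, 0.0814]
eef_rot: [1.805, 1.567, -1.259]
force: [2.3, -15.7, -5.7]
grip_width: 0.034
```

step_arm(motion=[[[0,0,0,0,0,0],[0,0,0,0,0,0]]], fingers=0.029)

```text
time_s: 16.82
ee_pos: [0.5759, -0.2127, 0.0815]
eef_rot: [1.828, 1.566, -1.237]
force: [3.1, -21.0, -6.8]
grip_width: 0.0291
```

step_arm(motion=[[[0,0,0,0,0,0],[0,0,0,0,0,0],[0,0,0,0,0,0]]], fingers=0.02)

```text
time_s: 17.2
ee_pos: [0.5758, -0.2113, 0.0815]
eef_rot: [1.809, 1.568, -1.255]
force: [1.1, -11.0, -3.2]
grip_width: 0.0231
```

Run:
```python
from h import *
c,M=snap("wrist","w14");print(M[:3,3].round(4))
a=c["pixels"][:,:,::-1];cv2.imwrite('pics/w14z.png',cv2.resize(a[170:350,30:430],None,fx=2,fy=2,interpolation=cv2.INTER_CUBIC))
c,M=snap("side","s14")
a=c["pixels"][:,:,::-1];cv2.imwrite('pics/s14z.png',cv2.resize(a[220:330,275:385],None,fx=5.4,fy=5.4,interpolation=cv2.INTER_CUBIC))
```

```text
[ 0.5758 -0.2113  0.0815]
```

View pics/w14z.png

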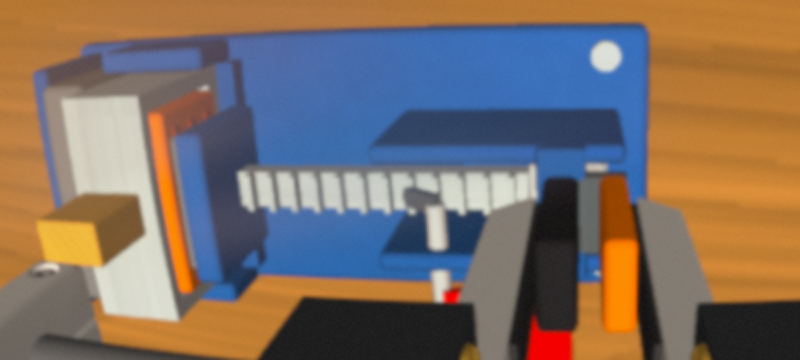

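View pics/s14z.png

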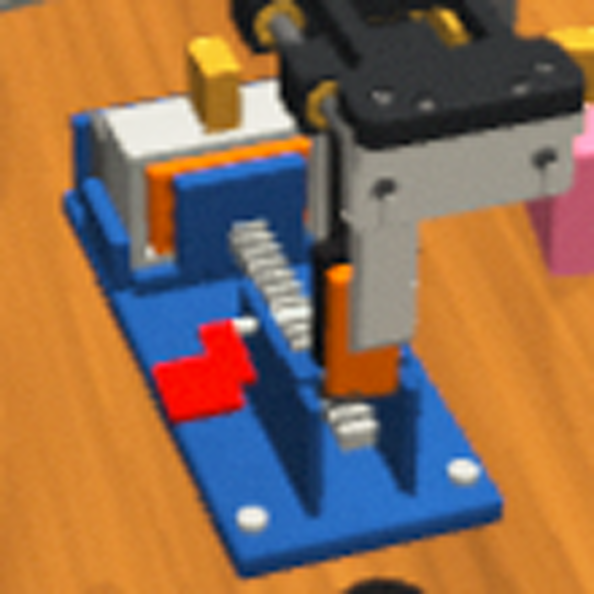

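step_arm(motion=[[[0,0,0,0,0,0],[0,0,0,0,0,0],[0,0,0,0,0,0],[0,0,0,0,0,0],[0,0,0,0,0,0],[0,0,0,0,0,0],[0,0,0,0,0,0],[-0.03,0,0,0,0,0],[-0.03,0,0,0,0,0]]], fingers=0.076)

```text
time_s: 18.42
ee_pos: [0.5756, -0.2095, 0.1421]
eef_rot: [-0.596, 1.57, 2.624]
force: [0.3, 0.0, 0.6]
grip_width: 0.0757
```

step_arm(motion=[[[0,-0.008,0.025,0,0,0],[0,-0.009,0.024,0,0,0],[0,0,0,0,0,0],[0,0,0,0,0,0],[0,0,0,0,0,0],[0,0,0,0,0,0]]], fingers=0.0, squeeze=15)

```text
time_s: 19.18
ee_pos: [0.5259, -0.1966, 0.1412]
eef_rot: [-0.606, 1.571, 2.614]
force: [-0.5, -0.1, -0.2]
grip_width: 0.019
```

Run:
```python
from h import *
c,M=snap("wrist","w15");print(M[:3,3].round(4),cl(M[:3,3]))
a=c["pixels"][:,:,::-1];cv2.imwrite('pics/w15z.png',cv2.resize(a[150:350,80:430],None,fx=2.2,fy=2.2,interpolation=cv2.INTER_CUBIC))
```

```text
[ 0.5259 -0.1966  0.1412] [-81.2  47.7 141.2]
```

View pics/w15z.png

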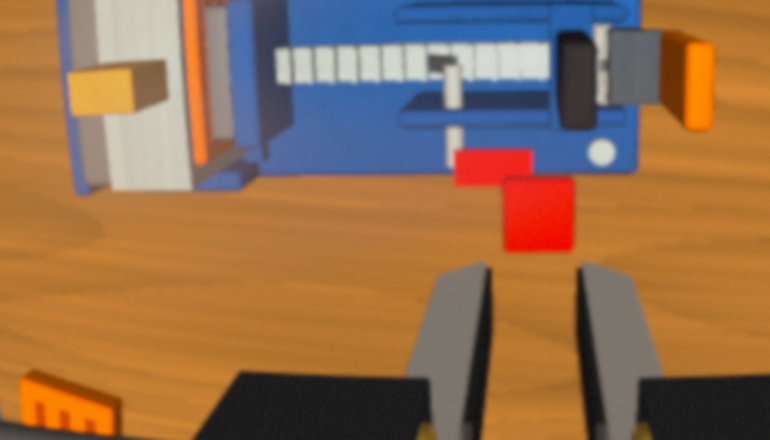

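Run:
```python
from h import *
c=camera("wrist");print(wt(c,325.2,246.6,.141-.064)); print(wt(c,78+0,185,.141-.095) )
o=get_obs();print(o["grip_width"],o["ee_pos"].round(4))
```

```text
[77.   1.5  1.5]
[  46.  -175.   -52.3]
0.011153298174574925 [ 0.5257 -0.1966  0.1413]
```

step_arm(motion=[[[0,0.0015,0.0015,0,0,0],[0.035,0,0,0,0,0],[0.035,0,0,0,0,0],[0.01,0,0,0,0,0],[0.008,0,0,0,0,0],[0.005,0,0,0,0,0],[0,0,0,0,0,0]]])

```text
time_s: 20.15
ee_pos: [0.5248, -0.1986, 0.0499]
eef_rot: [2.527, 1.569, -0.537]
force: [-3.7, -1.1, 7.6]
grip_width: 0.0006
```

step_arm(motion=[[[0,0,0,0,0,0],[0,0,0,0,0,0],[0,0,0,0,0,0],[0,0,0,0,0,0],[0,0,0,0,0,0],[0,0,0,0,0,0]]])

```text
time_s: 20.9
ee_pos: [0.5248, -0.1986, 0.0499]
eef_rot: [2.538, 1.569, -0.526]
force: [-3.8, -1.9, 8.1]
grip_width: 0.0004
```

Run:
```python
from h import *
c,M=snap("wrist","w16");print(M[:3,3].round(4),cl(M[:3,3]))
a=c["pixels"][:,:,::-1];cv2.imwrite('pics/w16z.png',cv2.resize(a[150:350,20:430],None,fx=1.9,fy=1.9,interpolation=cv2.INTER_CUBIC))
c,M=snap("side","s16")
a=c["pixels"][:,:,::-1];cv2.imwrite('pics/s16z.png',cv2.resize(a[220:330,275:385],None,fx=5.4,fy=5.4,interpolation=cv2.INTER_CUBIC))
```

```text
[ 0.5248 -0.1986  0.0499] [-83.1  49.   49.9]
```

View pics/w16z.png

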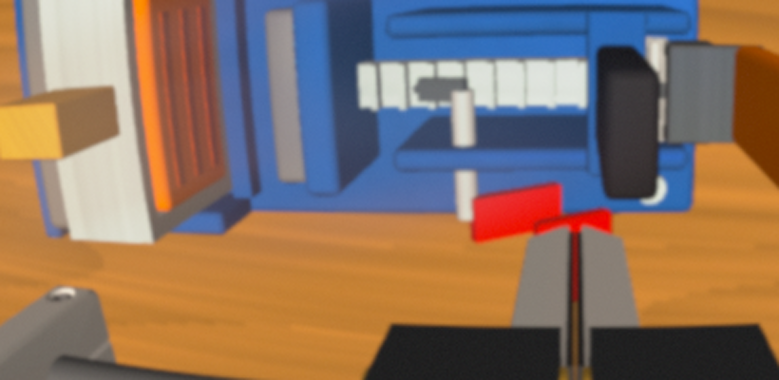

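View pics/s16z.png

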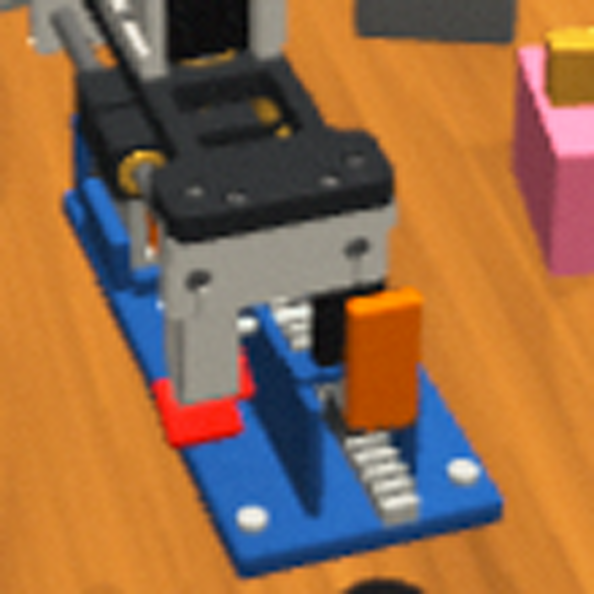

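step_arm(motion=[[[0,0,0,0,0,0],[0,0,0,0,0,0],[0,0,0,0,0,0],[0,0,0,0,0,0]]])

```text
time_s: 21.5
ee_pos: [0.5248, -0.1986, 0.0499]
eef_rot: [2.534, 1.569, -0.529]
force: [-3.3, -1.1, 7.8]
grip_width: 0.0005
```

Run:
```python
from h import *
c,M=snap("wrist","w17")
a=cv2.imread("pics/w16.png").astype(int);b=cv2.imread("pics/w17.png").astype(int);print(abs(a-b).max(2)[100:300,0:330].max(),abs(a-b)[100:300,0:330].mean())
```

```text
12 0.8650808080808081
```

step_arm(motion=[[[-0.01,0,0,0,0,0],[-0.04,0,0,0,0,0],[-0.05,0,0,0,0,0],[0,-0.033,-0.012,0,0,0],[0,-0.033,-0.012,0,0,0],[0,-0.033,-0.012,0,0,0],[0,-0.034,-0.0125,0,0,0],[0,0,0,0,0,0],[0,0,0,0,0,0]]], fingers=0.05)

```text
time_s: 22.68
ee_pos: [0.5622, -0.062, 0.1489]
eef_rot: [3.118, 1.57, 0.055]
force: [0.3, 0.0, 0.2]
grip_width: 0.0499
```

Run:
```python
from h import *
c,M=snap("wrist","w18");print(M[:3,3].round(4),cl(M[:3,3]))
c,M=snap("top","t18")
a=c["pixels"][:,:,::-1];cv2.imwrite('pics/t18z.png',cv2.resize(a[200:275,280:420],None,fx=5.7,fy=5.7,interpolation=cv2.INTER_CUBIC))
```

```text
[ 0.5622 -0.062   0.1489] [ 50.1   1.  148.9]
```

View pics/w18.png

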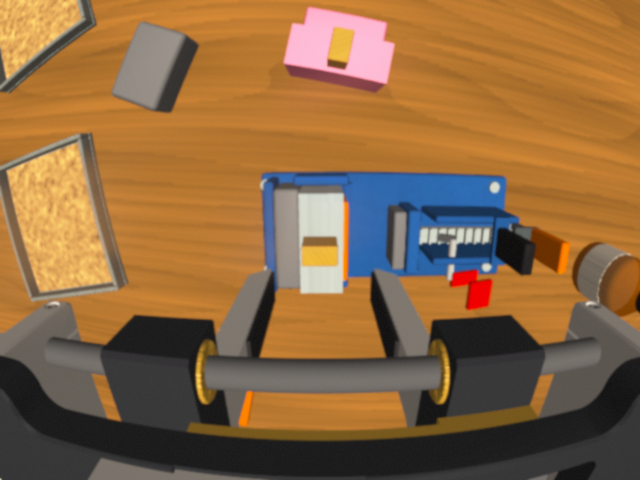

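View pics/t18z.png

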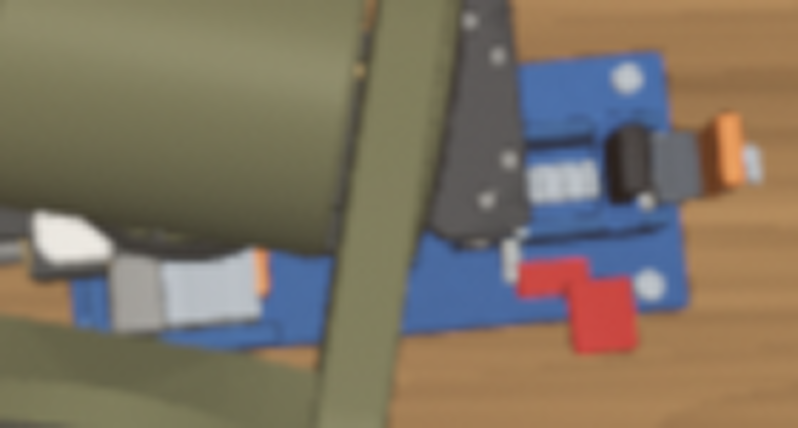

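Run:
```python
from h import *
a=cv2.imread("pics/w18.png");cv2.imwrite('pics/w18z.png',cv2.resize(a[165:310,250:430],None,fx=4.2,fy=4.2,interpolation=cv2.INTER_CUBIC))
```

```text
(no output)
```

View pics/w18z.png

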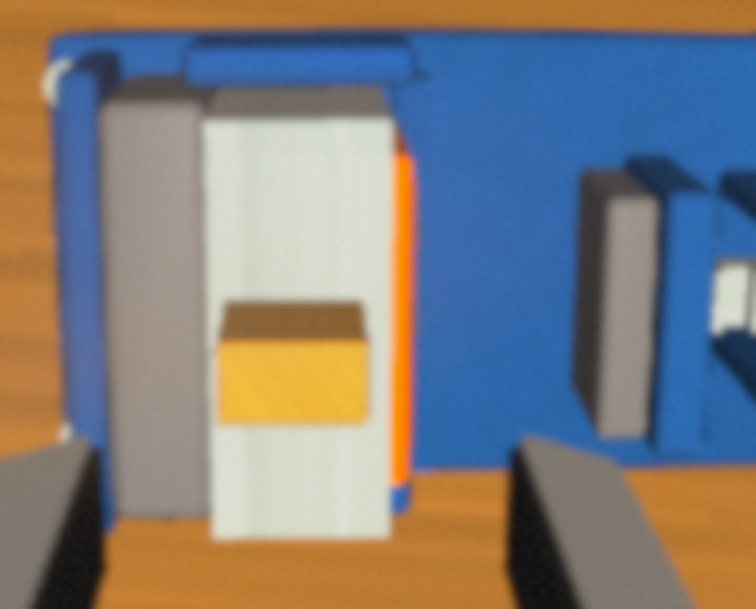

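Run:
```python
from h import *
c=camera("wrist");t=lambda u,v:((u+.5)/4.2-.5+250,(v+.5)/4.2-.5+165)
for p,z in[((293,382),.095),((218,382),.095),((368,382),.095),((293,341),.095),((293,423),.095),((394,300),.068),((415,300),.058)]: print(wt(c,*t(*p),.148-z))
```

```text
[53.  -2.5  0.6]
[ 53.  -14.3   0.6]
[53.   9.2  0.6]
[53.  -2.5 -6.1]
[53.  -2.6  7.4]
[80.  14.7 -5.6]
[90.  19.  -2.9]
```

step_arm(motion=[[[0,-0.0025,0.0006,0,0,0],[0.035,0,0,0,0,0],[0.03,0,0,0,0,0],[0.011,0,0,0,0,0],[0,0,0,0,0,0]]], fingers=0.044)

```text
time_s: 23.45
ee_pos: [0.5614, -0.0594, 0.0725]
eef_rot: [-0.309, 1.57, 2.91]
force: [0.2, -1.0, 0.4]
grip_width: 0.0441
```

step_arm(motion=[[[0,0,0,0,0,0],[0,0,0,0,0,0],[0,0,0,0,0,0],[0,0,0,0,0,0]]], fingers=0.018, squeeze=30)

```text
time_s: 23.95
ee_pos: [0.5619, -0.0599, 0.0734]
eef_rot: [2.459, 1.569, -0.604]
force: [-1.3, -6.1, 6.2]
grip_width: 0.0236
```

step_arm(motion=[[[0,0.0006,0,0,0,0],[-0.003,0,0,0,0,0],[-0.005,0,0,0,0,0]]])

```text
time_s: 24.32
ee_pos: [0.561, -0.06, 0.0801]
eef_rot: [-0.005, 1.569, -3.069]
force: [-0.4, -3.0, -6.5]
grip_width: 0.0239
```

step_arm(motion=[[[-0.01,0,0,0,0,0],[-0.01,0,0,0,0,0],[-0.01,0,0,0,0,0],[-0.015,0,0,0,0,0],[-0.02,0,0,0,0,0],[-0.02,0,0,0,0,0],[0,0,0,0,0,0]]])

```text
time_s: 25.2
ee_pos: [0.5622, -0.0597, 0.1674]
eef_rot: [3.048, 1.568, -0.015]
force: [-0.2, 0.1, -5.1]
grip_width: 0.0234
```

Run:
```python
from h import *
c,M=snap("wrist","w19");print(M.round(4))
c,M=snap("side","s19")
a=c["pixels"][:,:,::-1];cv2.imwrite('pics/s19z.png',cv2.resize(a[150:340,220:420],None,fx=3,fy=3,interpolation=cv2.INTER_CUBIC))
```

```text
[[ 3.200e-03  7.800e-02 -9.969e-01  5.622e-01]
 [-0.000e+00 -9.970e-01 -7.800e-02 -5.970e-02]
 [-1.000e+00  3.000e-04 -3.200e-03  1.674e-01]
 [ 0.000e+00  0.000e+00  0.000e+00  1.000e+00]]
```

View pics/w19.png

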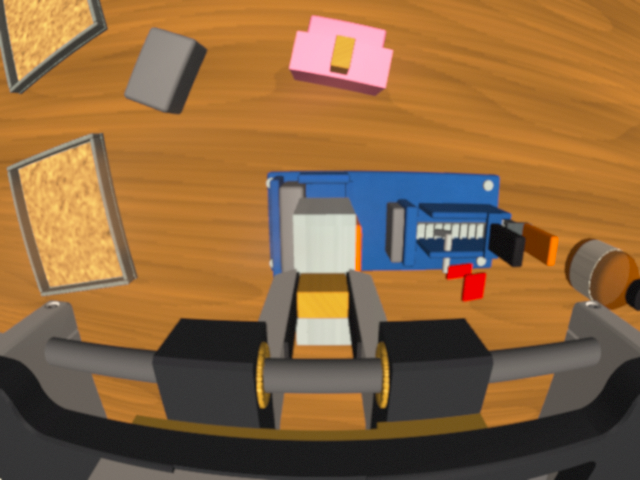

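View pics/s19z.png

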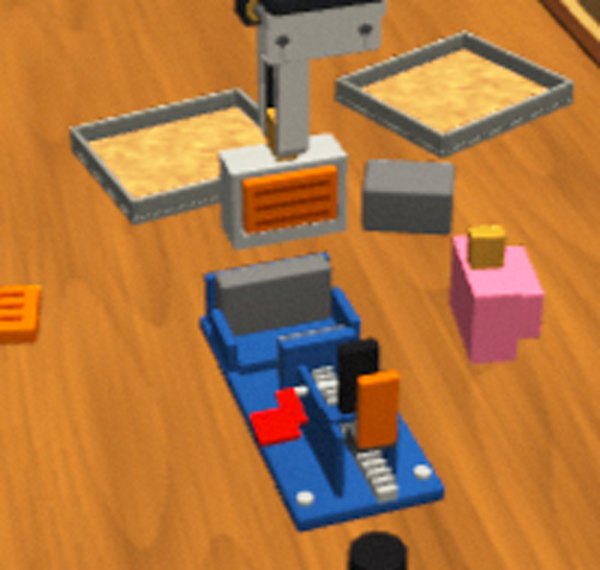

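step_arm(motion=[[[0,-0.0145,0,0,0,0],[0,-0.03,-0.0004,0,0,0],[0,-0.03,-0.0004,0,0,0],[0,-0.03,-0.0004,0,0,0],[0,-0.03,-0.0004,0,0,0],[0,-0.03,-0.0004,0,0,0],[0,-0.03,-0.0004,0,0,0],[0,-0.03,-0.0004,0,0,0],[0,-0.03,-0.0004,0,0,0],[0,-0.03,-0.0001,0,0,0],[0,0,0,0,0,0]]])

```text
time_s: 26.68
ee_pos: [0.5415, 0.2262, 0.1646]
eef_rot: [-0.065, 1.569, -3.126]
force: [0.5, -1.0, -4.2]
grip_width: 0.0239
```

step_arm(motion=[[[0.02,0,0,0,0,0],[0.02,0,0,0,0,0],[0.02,0,0,0,0,0],[0,0,0,0,0,0],[0,0,0,0,0,0]]])

```text
time_s: 27.3
ee_pos: [0.5428, 0.2239, 0.1062]
eef_rot: [-2.886, 1.57, 0.333]
force: [0.5, 0.1, -2.7]
grip_width: 0.0234
```

Run:
```python
from h import *
c,M=snap("wrist","w20");print(M[:3,3].round(4))
c,M=snap("side","s20")
a=c["pixels"][:,:,::-1];cv2.imwrite('pics/s20z.png',cv2.resize(a[120:260,220:420],None,fx=3.5,fy=3.5,interpolation=cv2.INTER_CUBIC))
```

```text
[0.5428 0.2239 0.1062]
```

View pics/w20.png

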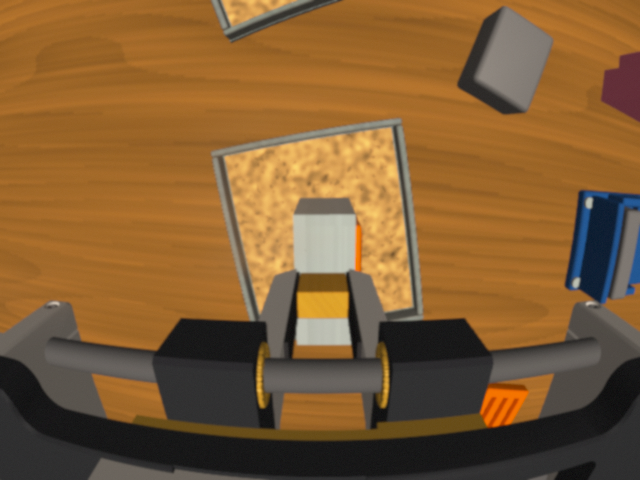

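View pics/s20z.png

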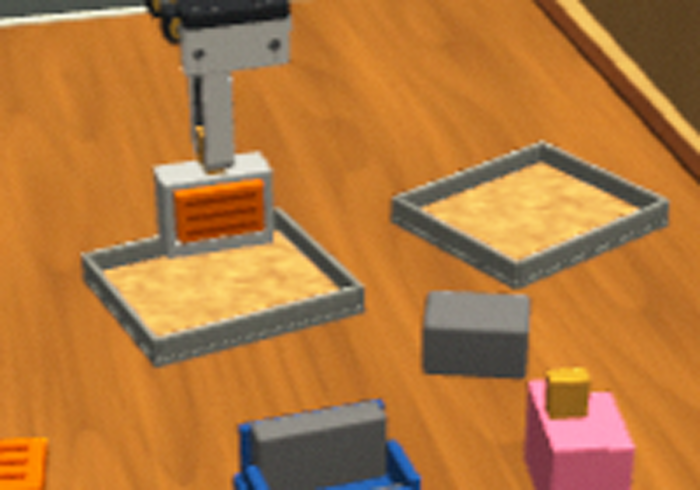

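Run:
```python
from h import *
c=camera("wrist")
A=wt(c,213,152,.106-.022);B=wt(c,401,119,.106-.022);C=wt(c,422,316,.106-.022)
print(A,B,C,(A+C)/2,np.linalg.norm(A-B),np.linalg.norm(B-C))
```

```text
[ 84.  -79.8 -67.6] [ 84.   55.3 -90.4] [84.  80.4 62.8] [84.   0.3 -2.4] 137.01040106502862 155.24255215629506
```

step_arm(motion=[[[0.015,0,-0.001,0,0,0],[0.013,0,0,0,0,0],[0.006,0,0,0,0,0],[0.002,0,0,0,0,0],[0.002,0,0,0,0,0],[0,0,0,0,0,0]]])

```text
time_s: 28.2
ee_pos: [0.5437, 0.2241, 0.0676]
eef_rot: [-2.874, 1.57, 0.345]
force: [-0.8, 0.7, -4.0]
grip_width: 0.0235
```

step_arm(motion=[[[0.001,0,0,0,0,0],[0,0,0,0,0,0]]])

```text
time_s: 28.45
ee_pos: [0.5438, 0.2241, 0.0674]
eef_rot: [-2.896, 1.57, 0.324]
force: [-3.2, -2.0, 5.2]
grip_width: 0.024
```

step_arm(motion=[[[0.0008,0,0,0,0,0],[0,0,0,0,0,0]]])

```text
time_s: 28.7
ee_pos: [0.5439, 0.2242, 0.0674]
eef_rot: [-2.932, 1.57, 0.288]
force: [-7.5, -2.4, 14.3]
grip_width: 0.0238
```

Contact is confirmed: the vertical force rose to +14 N. Now I'll open the fingers and retreat upward.

step_arm(motion=[[[-0.0008,0,0,0,0,0],[0,0,0,0,0,0]]])

```text
time_s: 28.95
ee_pos: [0.5438, 0.2241, 0.0674]
eef_rot: [-2.914, 1.57, 0.306]
force: [-4.4, -1.8, 9.0]
grip_width: 0.0236
```

step_arm(motion=[[[0,0,0,0,0,0],[0,0,0,0,0,0],[0,0,0,0,0,0],[0,0,0,0,0,0],[-0.02,0,0,0,0,0],[-0.03,0,0,0,0,0],[-0.04,0,0,0,0,0],[-0.03,0,-0.03,0,0,0],[0,0.0,0.05,0,0,0],[0,0.0,0.05,0,0,0],[0,0,0.05,0,0,0],[0,0,0,0,0,0]]], fingers=0.05)

```text
time_s: 30.45
ee_pos: [0.4219, 0.2147, 0.1869]
eef_rot: [-2.497, 1.57, 0.723]
force: [0.1, -0.5, 0.1]
grip_width: 0.0497
```

Run:
```python
from h import *
c,M=snap("wrist","w21");print(M[:3,3].round(4))
c,M=snap("top","t21")
c,M=snap("side","s21")
a=c["pixels"][:,:,::-1];cv2.imwrite('pics/s21z.png',cv2.resize(a[120:400,180:420],None,fx=2.1,fy=2.1,interpolation=cv2.INTER_CUBIC))
```

```text
[0.4219 0.2147 0.1869]
```

View pics/w21.png

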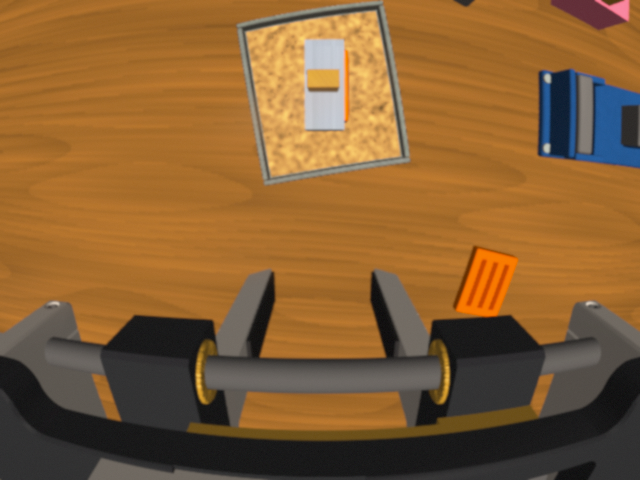

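View pics/s21z.png

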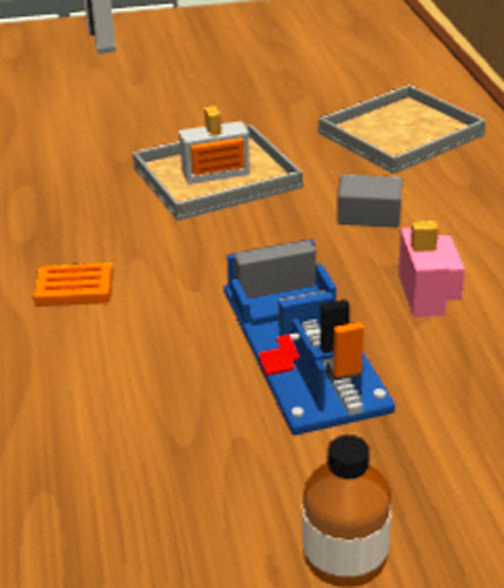

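View pics/t21.png

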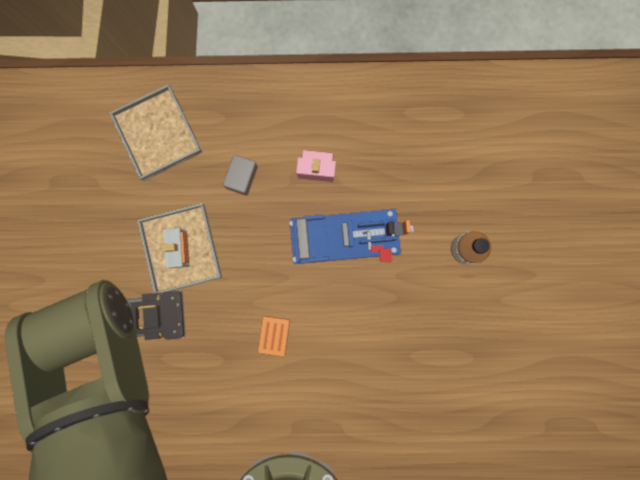

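Run:
```python
from h import *
T=camera("top")
a=cv2.imread("pics/t21.png");z=cv2.imread("pics/top0.png")
s=cv2.resize(np.vstack([z[200:275,280:420],a[200:275,280:420]]),None,fx=4,fy=4,interpolation=cv2.INTER_CUBIC);cv2.imwrite("pics/cmp.png",s)
cv2.imwrite("pics/trayz.png",cv2.resize(a[195:300,130:230],None,fx=5.5,fy=5.5,interpolation=cv2.INTER_CUBIC))
```

```text
(no output)
```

View pics/cmp.png

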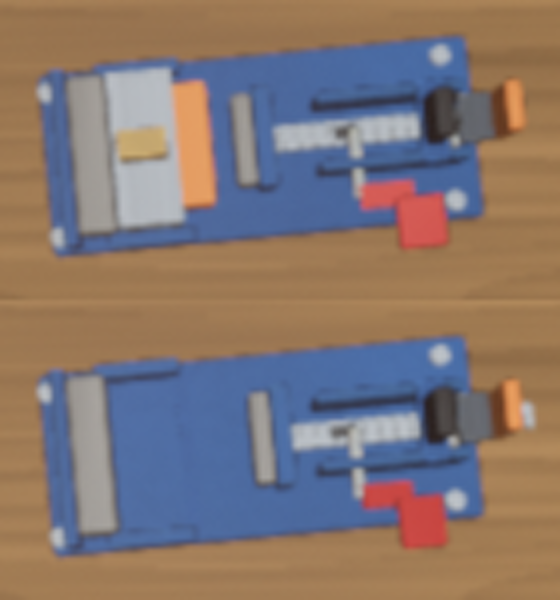

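View pics/trayz.png

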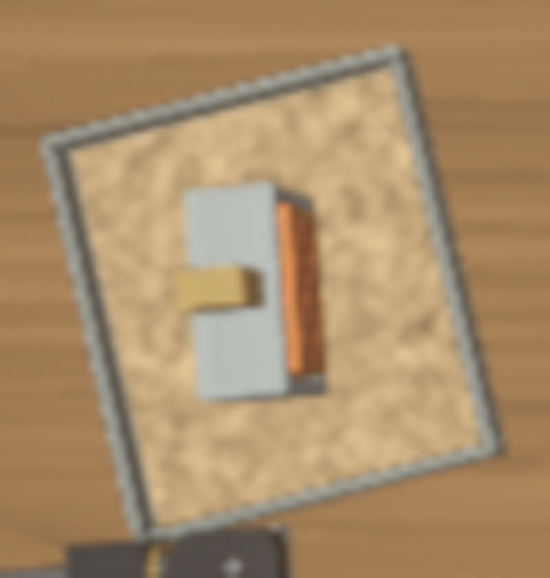

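Run:
```python
from h import *
T=camera("top");t=lambda u,v:((u+.5)/5.5-.5+130,(v+.5)/5.5-.5+195)
print("mould",onz(T,*t(237,292),.062).round(4),"lug",onz(T,*t(210,288),.089).round(4))
tp=[onz(T,*t(*p),.022) for p in[(40,143),(405,48),(502,450),(140,540)]];print("tray",(sum(tp)/4).round(4))
a=camera("top")["pixels"];b=cv2.imread("pics/top0.png")[:,:,::-1]
d=np.abs(a.astype(int)-b).max(2)
for n,(u,v) in dict(bottle=(472,247),spare=(274,337),block=(240,174),decoy=(316,166)).items(): print(n,d[v-25:v+25,u-25:u+25].max())
from station import ticket
o=get_obs();print(o["time_s"],o["force"].round(1),abs(o["joint_vel"]).max().round(4));print(ticket.hand_in())
```

```text
mould [0.5438 0.2242 0.062 ] lug [0.5435 0.2253 0.089 ]
tray [0.5456 0.2236 0.022 ]
bottle 6
spare 6
block 6
decoy 6
30.75 [ 0.5  0.2 -0.2] 0.0047
the job is handed in; nothing more can be done
None
```

The mould is standing upright in the near tray with the cassette home, and I handed the job in at about 31 s. I know of no failed check, but two points below were not clear-cut.

**What I did**
- **Pressing:** I gave seven trigger strokes. The first three moved the jaw about 7–8 mm each. The last four were repeats on the firm cassette, one of them slow, with grip between 15 and 48 N. By calculation the force on the cassette stayed under about 40 N.
- **Release:** I held the red tab down for over 1 s.
- **Placing:** I lifted the mould by its lug, lowered it onto the cork until I felt contact, let go and moved clear.

**Last checks**
- **Cassette:** It stood about 4 mm proud, which is home, measured after the release and before the lift. In the later pictures it still looks seated.
- **Jaw:** It went back to about 9 mm behind where it started, and two pictures 0.6 s apart with the tab down showed no movement.
- **Mould position:** It is upright, about 2 mm from the tray's centre.
- **Bystanders:** The bottle, spare cassette, block and pink decoy show no change from the first picture.

**Not clear-cut**
- **Jaw hold:** With the cassette home, the jaw reached roughly 39 mm with the trigger squeezed, then slipped back one notch each time I let go. It therefore stood firm only under the squeeze. At 38 N and above the trigger went its full travel rather than stopping short.
- **Camera readings:** The first wrist view disagreed with the top view by 3–4 mm because the pose reading was noisy. I used measurements relative to the tool for every contact.

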